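# Gauge and sort prosthetic sleeves at the air-fed pin

### The job

Turn the orange air valve of the gauge station fully open, then try every sleeve on the stepped gauge pin, one at a time in the order blue, yellow, white, black (there are two to four sleeves, at most one of each colour, so some colours may be missing), sliding each down as far as it will go. Stand a sleeve that goes right down to the dark collar upright in the green tray, and one that stops at the shoulder upright in the red tray; when all are sorted, turn the air valve fully shut again. Leave the other things on the bench alone.

Things in the scene. Friction and masses are not known exactly. Their poses are not given: they have to be found in the camera images.
- sleeve_blue_a: blue plastic sleeve, a plain tube 60 mm in outside diameter, 60 mm tall, about 120 g, standing upright at the start on a flat white paper dot. Origin at its centre (30 mm above its foot), z along the bore. At most one blue sleeve is there (a or b; the other is absent). Bore good (37.5 mm) or tight (30 mm): the outside does not tell, only the pin does.
- sleeve_blue_b: blue plastic sleeve, a plain tube 60 mm in outside diameter, 60 mm tall, about 120 g, standing upright at the start on a flat white paper dot. Origin at its centre (30 mm above its foot), z along the bore. At most one blue sleeve is there (a or b; the other is absent). Bore good (37.5 mm) or tight (30 mm): the outside does not tell, only the pin does.
- sleeve_yellow_a: yellow plastic sleeve, a plain tube 60 mm in outside diameter, 60 mm tall, about 120 g, standing upright at the start on a flat white paper dot. Origin at its centre (30 mm above its foot), z along the bore. At most one yellow sleeve is there (a or b; the other is absent). Bore good (37.5 mm) or tight (30 mm): the outside does not tell, only the pin does.
- sleeve_yellow_b: yellow plastic sleeve, a plain tube 60 mm in outside diameter, 60 mm tall, about 120 g, standing upright at the start on a flat white paper dot. Origin at its centre (30 mm above its foot), z along the bore. At most one yellow sleeve is there (a or b; the other is absent). Bore good (37.5 mm) or tight (30 mm): the outside does not tell, only the pin does.
- sleeve_white_a: white plastic sleeve, a plain tube 60 mm in outside diameter, 60 mm tall, about 120 g, standing upright at the start on a flat white paper dot. Origin at its centre (30 mm above its foot), z along the bore. At most one white sleeve is there (a or b; the other is absent). Bore good (37.5 mm) or tight (30 mm): the outside does not tell, only the pin does.
- sleeve_white_b: white plastic sleeve, a plain tube 60 mm in outside diameter, 60 mm tall, about 120 g, standing upright at the start on a flat white paper dot. Origin at its centre (30 mm above its foot), z along the bore. At most one white sleeve is there (a or b; the other is absent). Bore good (37.5 mm) or tight (30 mm): the outside does not tell, only the pin does.
- sleeve_black_a: black plastic sleeve, a plain tube 60 mm in outside diameter, 60 mm tall, about 120 g, standing upright at the start on a flat white paper dot. Origin at its centre (30 mm above its foot), z along the bore. At most one black sleeve is there (a or b; the other is absent). Bore good (37.5 mm) or tight (30 mm): the outside does not tell, only the pin does.
- sleeve_black_b: black plastic sleeve, a plain tube 60 mm in outside diameter, 60 mm tall, about 120 g, standing upright at the start on a flat white paper dot. Origin at its centre (30 mm above its foot), z along the bore. At most one black sleeve is there (a or b; the other is absent). Bore good (37.5 mm) or tight (30 mm): the outside does not tell, only the pin does.
- station: the gauge station, fixed to the bench: aluminium plate 120 x 300 x 12 mm carrying the gauge pin at one end (its -y) and the air valve at the other (+y), joined by a brass pipe along y. Origin under the plate's centre, z up; at yaw 0 the valve lies to the robot's left.
- gauge_seat (a point): foot of the upright gauge pin, on top of its dark collar (72 mm across), 30 mm above the bench. Pin: steel, 34 mm diameter up to 27 mm above this point, bevelled to 26 mm at 31 mm (the shoulder); then brass, 26 mm, to 48 mm; then a cone to 10 mm at 56 mm. A good sleeve goes down to the collar (its centre 30 mm above this point), a tight one stops on the shoulder (centre about 59 mm above it).
- valve (a joint): angle of the air valve's lever about the vertical: 0 = shut stop (lever across the pipe, pointing along the station's -x, towards the robot), 1.571 = open stop (lever along the pipe, pointing away from the pin, station +y). It turns clockwise seen from above to open, needs about 0.12 N m, and stays where it is left.
- valve_axis (a point): point on the valve's vertical turning axis at the mid height of the lever, 100 mm above the bench (fixed)
- valve_grip (a point): point to grip on the orange lever, 68 mm from the turning axis, at the lever's mid height (100 mm above the bench). The lever is a flat bar 12 mm thick and 20 mm high (from 90 to 110 mm above the bench), its end 96 mm from the axis; free space beneath it.
- tray_green: green open tray for passed sleeves, fixed, 200 x 200 mm outside, 36 mm high, walls and floor 5 mm thick. Origin under its centre, z up, sides along its x and y. Room for four sleeves in two rows of two, 84 mm apart.
- tray_red: red open tray for rejected sleeves, fixed, 200 x 200 mm outside, 36 mm high, walls and floor 5 mm thick. Origin under its centre, z up, sides along its x and y. Room for four sleeves in two rows of two, 84 mm apart.
- bowl: bystander: blue mixing bowl, 110 mm across, 60 mm high; origin at its underside. Leave it alone.
- brush: bystander: brush with a wooden handle, lying; origin at its underside. Leave it alone.
- jar: bystander: white jar, 70 mm diameter, 90 mm tall; origin at its underside. Leave it alone.
- screwdriver: bystander: screwdriver, lying; origin at its underside. Leave it alone.
- foam_plug: bystander: cream foam plug, 60 mm diameter, 50 mm high; origin at its underside. Leave it alone.
- sanding_block: bystander: cork sanding block 100 x 60 x 35 mm; origin at its underside. Leave it alone.
Mind the look-alikes: they are no part of the job. What is shaped like the sleeve_black_b but pink is not meant. Leave any turquoise look-alike of the sleeve_white_a alone.

How it is judged (in metres and radians):
On the way, in this order (a step that is already met when the one before it is completed fails the run):
1. the air valve is turned fully open (beyond 1.4 rad) (value of joint valve above 1.4 rad), for 0.2 s.
2. the blue sleeve (if there is one) is slid onto the gauge pin as far as it will go: onto the collar if good, onto the shoulder if tight (to 4 mm) (horizontal distance between each of sleeve_blue_a, sleeve_blue_b and gauge_seat below 0.006 m and z of sleeve_blue_a in the frame of gauge_seat between 0.025 and 0.064 m and angle between the z axis of each of sleeve_blue_a, sleeve_blue_b and the z axis of gauge_seat, either way round below 0.12 rad and z of sleeve_blue_b in the frame of gauge_seat between 0.025 and 0.035 m), for 0.2 s.
3. the yellow sleeve (if there is one) is slid onto the gauge pin as far as it will go: onto the collar if good, onto the shoulder if tight (to 4 mm) (horizontal distance between each of sleeve_yellow_a, sleeve_yellow_b and gauge_seat below 0.006 m and z of sleeve_yellow_a in the frame of gauge_seat between 0.025 and 0.035 m and angle between the z axis of each of sleeve_yellow_a, sleeve_yellow_b and the z axis of gauge_seat, either way round below 0.12 rad and z of sleeve_yellow_b in the frame of gauge_seat between 0.025 and 0.064 m), for 0.2 s.
4. the white sleeve (if there is one) is slid onto the gauge pin as far as it will go: onto the collar if good, onto the shoulder if tight (to 4 mm) (horizontal distance between each of sleeve_white_a, sleeve_white_b and gauge_seat below 0.006 m and z of sleeve_white_a in the frame of gauge_seat between 0.025 and 0.035 m and angle between the z axis of each of sleeve_white_a, sleeve_white_b and the z axis of gauge_seat, either way round below 0.12 rad and z of sleeve_white_b in the frame of gauge_seat between 0.025 and 0.064 m), for 0.2 s.
5. the black sleeve (if there is one) is slid onto the gauge pin as far as it will go: onto the collar if good, onto the shoulder if tight (to 4 mm) (horizontal distance between each of sleeve_black_a, sleeve_black_b and gauge_seat below 0.006 m and z of sleeve_black_a in the frame of gauge_seat between 0.025 and 0.064 m and angle between the z axis of each of sleeve_black_a, sleeve_black_b and the z axis of gauge_seat, either way round below 0.12 rad and z of sleeve_black_b in the frame of gauge_seat between 0.025 and 0.035 m), for 0.2 s.
6. every sleeve stands upright in its right tray while the air is still open (x of sleeve_blue_a in the frame of tray_red between -0.08 and 0.08 m and y of sleeve_blue_a in the frame of tray_red between -0.08 and 0.08 m and z of each of sleeve_blue_a, sleeve_yellow_b, sleeve_white_b, sleeve_black_a in the frame of tray_red below 0.045 m and angle between the z axis of each of sleeve_blue_a, sleeve_yellow_b, sleeve_white_b, sleeve_black_a and the z axis of tray_red, either way round below 0.15 rad and linear speed of each of sleeve_blue_a, sleeve_blue_b, sleeve_yellow_a, sleeve_yellow_b, sleeve_white_a, sleeve_white_b, sleeve_black_a, sleeve_black_b below 0.03 m/s and x of sleeve_blue_b in the frame of tray_green between -0.08 and 0.08 m and y of sleeve_blue_b in the frame of tray_green between -0.08 and 0.08 m and z of each of sleeve_blue_b, sleeve_yellow_a, sleeve_white_a, sleeve_black_b in the frame of tray_green below 0.045 m and angle between the z axis of each of sleeve_blue_b, sleeve_yellow_a, sleeve_white_a, sleeve_black_b and the z axis of tray_green, either way round below 0.15 rad and x of sleeve_yellow_a in the frame of tray_green between -0.08 and 0.08 m and y of sleeve_yellow_a in the frame of tray_green between -0.08 and 0.08 m and x of sleeve_yellow_b in the frame of tray_red between -0.08 and 0.08 m and y of sleeve_yellow_b in the frame of tray_red between -0.08 and 0.08 m and x of sleeve_white_a in the frame of tray_green between -0.08 and 0.08 m and y of sleeve_white_a in the frame of tray_green between -0.08 and 0.08 m and x of sleeve_white_b in the frame of tray_red between -0.08 and 0.08 m and y of sleeve_white_b in the frame of tray_red between -0.08 and 0.08 m and x of sleeve_black_a in the frame of tray_red between -0.08 and 0.08 m and y of sleeve_black_a in the frame of tray_red between -0.08 and 0.08 m and x of sleeve_black_b in the frame of tray_green between -0.08 and 0.08 m and y of sleeve_black_b in the frame of tray_green between -0.08 and 0.08 m and value of joint valve above 1.4 rad), for 0.2 s.
At the end, for the whole second after the job is handed in: Every sleeve present stands upright (within 0.15 rad) and at rest on the floor of its right tray (good bore: green, tight bore: red), its centre inside the tray's walls (within 80 mm of the tray's centre along each side), and the valve is shut (below 0.15 rad) (x of sleeve_blue_a in the frame of tray_red between -0.08 and 0.08 m and y of sleeve_blue_a in the frame of tray_red between -0.08 and 0.08 m and z of each of sleeve_blue_a, sleeve_yellow_b, sleeve_white_b, sleeve_black_a in the frame of tray_red below 0.045 m and angle between the z axis of each of sleeve_blue_a, sleeve_yellow_b, sleeve_white_b, sleeve_black_a and the z axis of tray_red, either way round below 0.15 rad and linear speed of each of sleeve_blue_a, sleeve_blue_b, sleeve_yellow_a, sleeve_yellow_b, sleeve_white_a, sleeve_white_b, sleeve_black_a, sleeve_black_b below 0.03 m/s and x of sleeve_blue_b in the frame of tray_green between -0.08 and 0.08 m and y of sleeve_blue_b in the frame of tray_green between -0.08 and 0.08 m and z of each of sleeve_blue_b, sleeve_yellow_a, sleeve_white_a, sleeve_black_b in the frame of tray_green below 0.045 m and angle between the z axis of each of sleeve_blue_b, sleeve_yellow_a, sleeve_white_a, sleeve_black_b and the z axis of tray_green, either way round below 0.15 rad and x of sleeve_yellow_a in the frame of tray_green between -0.08 and 0.08 m and y of sleeve_yellow_a in the frame of tray_green between -0.08 and 0.08 m and x of sleeve_yellow_b in the frame of tray_red between -0.08 and 0.08 m and y of sleeve_yellow_b in the frame of tray_red between -0.08 and 0.08 m and x of sleeve_white_a in the frame of tray_green between -0.08 and 0.08 m and y of sleeve_white_a in the frame of tray_green between -0.08 and 0.08 m and x of sleeve_white_b in the frame of tray_red between -0.08 and 0.08 m and y of sleeve_white_b in the frame of tray_red between -0.08 and 0.08 m and x of sleeve_black_a in the frame of tray_red between -0.08 and 0.08 m and y of sleeve_black_a in the frame of tray_red between -0.08 and 0.08 m and x of sleeve_black_b in the frame of tray_green between -0.08 and 0.08 m and y of sleeve_black_b in the frame of tray_green between -0.08 and 0.08 m and value of joint valve below 0.15 rad); the robot touches nothing.
It fails at once if a bystander (bowl, brush, jar, screwdriver, foam plug or sanding block) is pushed more than 30 mm (distance of any of bowl, brush, jar, screwdriver, foam_plug, sanding_block from where it was at the start of the episode above 0.03 m).
Of sleeve_blue_a, sleeve_blue_b only 1 to 1 are there at a start; the rules pass over those that are not, and their reading is None.
Of sleeve_yellow_a, sleeve_yellow_b only 1 to 1 are there at a start; the rules pass over those that are not, and their reading is None.
Of sleeve_white_a, sleeve_white_b only 1 to 1 are there at a start; the rules pass over those that are not, and their reading is None.
Of sleeve_black_a, sleeve_black_b only 1 to 1 are there at a start; the rules pass over those that are not, and their reading is None.
Of sleeve_blue_a, sleeve_blue_b, sleeve_yellow_a, sleeve_yellow_b, sleeve_white_a, sleeve_white_b, sleeve_black_a, sleeve_black_b only 6 to 8 are there at a start; the rules pass over those that are not, and their reading is None.
At some moment in a run one of sleeve_blue_a, sleeve_blue_b, sleeve_yellow_a, sleeve_yellow_b, sleeve_white_a, sleeve_white_b, sleeve_black_a, sleeve_black_b may be knocked a few centimetres aside while the robot is not near it.
It also fails if it takes over 210 s, if anything falls off the work surface, if the arm or the gripper's body presses on something with over 40 N, if the wrist force passes 120 N, or if a joint passes its speed limit or range.

### The arm

A 6-joint arm with a two-finger parallel gripper is mounted at the origin on the work surface. World frame = base frame: x ahead of the robot, y to its left, z up, the work surface at z = 0. Lengths are in mm, angles in rad, forces in N, time in s.
With the tool pointing down it reaches from about 275 to 1000 mm from the base axis. Payload 8.4 kg.
Tool frame: the origin (TCP) lies between the finger pads; the fingertips stand 25 mm ahead of it and the grasp point (between the pads) lies 6 mm ahead of it; z points along the fingers, y is the line along which they close (so a half turn about z gives the same grasp; the last joint's range is limited). The gripper opens to 85 mm and grips with 20 to 120 N. Pads are 22 mm wide; open, the fingers measure 114 mm over their backs; the gripper's body (76 mm by 85 mm) begins 54 mm behind the grasp point. The pads swing forward as they close: fully open they stand 13 mm farther back than shut.
Start: joints at [-1.309, 0.353, 1.633, -0, 1.155, -0.002], TCP at [162.968, -603.382, 256.281] pointing down, gripper open.
Joint ranges: [-2.63, 2.63], [-0.92, 2.1], [0.06, 2.66], [-1.3, 4.44], [0, 2.69], [-3.02, 3.02]. Speed limits (rad/s): [2.22, 2.22, 2.79, 3.14, 3.14, 3.14].

### API

Orientations are given as [roll, pitch, yaw] about the fixed x, y, z axes, in that order (R = Rz(yaw) Ry(pitch) Rx(roll)).
In Python, from rig import r, eyes, workorder gives the robot as it stands. The module is installed in compiled form; this text tells all that it offers.
- The arm moves only by the tool step_arm, never from a script. Its argument "moves" is a list of rows, each an object of numbers: "tx", "ty", "tz": the shift along the tool's x, y, z scaled (see below); "ax", "ay", "az": the turn, a rotation vector about the tool's x, y, z scaled (see below). In form: [{"tx": .., "ty": .., "tz": .., "ax": .., "ay": .., "az": ..}, ...]. A call has 1 to 5 rows; each row shifts and turns the commanded pose from where the row before left it, along the tool's axes as they then stand; what a row does not reach is not made up. The controller multiplies each number of a shift by 25 mm and each number of a turn by 90 degrees. A row lasts 1/8 s, in which the tool goes at most 62.5 mm and 10.7 degrees, less where a joint would pass 70% of its speed; a pose out of reach is approached as far as the arm can. A call with a number of a shift or a turn outside -1 to 1 is refused whole. A call with a gripper value outside its range is refused whole. "gripper" is the opening, from 0 (shut) to 1 (fully open), set as the call begins (left out, the last holds). The fingers move at their own pace and stop on an object; "newtons" is the grip in N (left out, the last holds). Time passes only in rows, so rows that do not move let the fingers close. It gives the time, the measured TCP pose, the force, the opening and the grip force at its end, in the units of the state.
- r.sense(): the state, without advancing time (a new reading comes with each control period).
- eyes.grab_frame(name): name is "scene" or "top" or "wrist"; returns (picture, depth): 384x512x3 uint8, red, green, blue; 384x512 float32, mm along the optical axis (not along the pixel's ray), 0 where there is no reading.
- eyes.camera_info(name): a dict with "intrinsics" (3x3 intrinsics, pixels), "cam_to_world" (4x4, takes a point from camera to world coordinates). Camera axes: x right, y up, looking along -z (the intrinsics and any distortion apply to the point x, -y, -z); pixel columns grow to the right and rows downward; lengths in mm; the calibration is good to about 2 mm. A picture is of the moment at which its call begins: read the wrist's pose just before it. camera_info takes no time and is no camera call; for the wrist camera it gives the pose at the moment of the call.
- workorder.sign_off(): hands the job in; it is judged then, once.
The state is a dict: "clock": time; "qpos": joint angles; "qvel": joint speeds; "joint_efforts": joint torques, N m; "eef_pos": TCP position; "tcp_rot": TCP orientation; "contact_force": force on the tool from outside, world axes, zero at the start; "wrist_torque": the same for the moment, N m; "opening": opening from 0.0 (shut) to 1.0 (fully open); "grasp_force": force on a finger pad.
Only numpy, scipy, OpenCV 4.12 (cv2) and the standard library are available. Lean on these libraries where they do the work, as an engineer would, in place of code of your own. Each camera call takes 0.05 s, during which the arm holds its last target. There are 200 camera calls.

## Working session

There is one attempt and no reset: what is moved stays moved. The work goes in short steps, Python scripts to look and compute and a tool call to move; the robot and the scene stay as the last step left them, time stands still between calls to the robot, and variables do not carry over. Pictures are saved under pics/ and viewed, at most 14 in all, crops included, and the job is handed in when it is done.

Besides the shell and the picture viewer there is one more tool, called after "Call:" as name(argument=value, ...), one argument or row to a line, values as JSON. step_arm: Moves the arm, as the interface text tells. Its arguments: {"type":"object","properties":{"moves":{"type":"array","items":{"type":"object","properties":{"tx":{"type":"number"},"ty":{"type":"number"},"tz":{"type":"number"},"ax":{"type":"number"},"ay":{"type":"number"},"az":{"type":"number"}}}},"gripper":{"type":"number"},"newtons":{"type":"number"}},"required":["moves"]}

```bash
mkdir -p pics; cat > h.py <<'E'
import numpy as np, cv2
from rig import r, eyes, workorder
def cloud(name):
    info=eyes.camera_info(name)
    im,d=eyes.grab_frame(name)
    K=np.array(info["intrinsics"]);T=np.array(info["cam_to_world"])
    v,u=np.mgrid[:d.shape[0],:d.shape[1]]
    x=(u-K[0,2])/K[0,0]*d;y=(v-K[1,2])/K[1,1]*d
    P=np.stack([x,-y,-d,np.ones_like(d)],-1)@T.T
    return im,d,P[...,:3]
E
python3 - <<'E'
from h import *
for n in("top","scene"):
    im,d,P=cloud(n)
    i=eyes.camera_info(n); print(n,i["intrinsics"],np.round(i["cam_to_world"],3),i.keys())
    cv2.imwrite(f"pics/{n}0.png",cv2.resize(im[...,::-1],(800,600),interpolation=cv2.INTER_CUBIC))
    np.savez(f"{n}0.npz",im=im,d=d,P=P)
print(r.sense())
E
```

```text
top [[382.85594567   0.         255.26858309]
 [  0.         382.85594567 192.01447283]
 [  0.           0.           1.        ]] [[-1.40000e-02  9.88000e-01 -1.53000e-01  3.81333e+02]
 [-1.00000e+00 -1.50000e-02 -4.00000e-03  6.60600e+00]
 [-6.00000e-03  1.53000e-01  9.88000e-01  1.04277e+03]
 [ 0.00000e+00  0.00000e+00  0.00000e+00  1.00000e+00]] dict_keys(['intrinsics', 'cam_to_world'])
scene [[405.058145     0.         258.7882825 ]
 [  0.         405.058145   200.49364342]
 [  0.           0.           1.        ]] [[ 8.860000e-01 -3.690000e-01  2.820000e-01  8.678150e+02]
 [ 4.640000e-01  7.160000e-01 -5.220000e-01 -6.058110e+02]
 [-9.000000e-03  5.930000e-01  8.050000e-01  1.021439e+03]
 [ 0.000000e+00  0.000000e+00  0.000000e+00  1.000000e+00]] dict_keys(['intrinsics', 'cam_to_world'])
{'clock': 0.1, 'qpos': array([-1.30940453e+00,  3.53621836e-01,  1.63408056e+00,  1.41146008e-05,
        1.15519548e+00, -2.39861115e-03]), 'qvel': array([ 0.00044641, -0.00321397, -0.00109921, -0.00084592,  0.00161937,
       -0.00021018]), 'joint_efforts': array([ 2.19775657e-04, -6.06359768e+01, -3.42819321e+01,  2.34498339e-05,
        3.94774324e-03, -2.30911115e-05]), 'eef_pos': array([ 162.86283241, -602.98456493,  255.60100891]), 'tcp_rot': array([-3.14028746e+00, -1.60363196e-05,  2.63784693e-01]), 'contact_force': array([-0.06572595,  0.68898194,  1.17027495]), 'wrist_torque': array([ 0.01044265,  0.04820538, -0.01163721]), 'grasp_force': 0.0, 'opening': 0.9981075247759663}
```

View pics/top0.png

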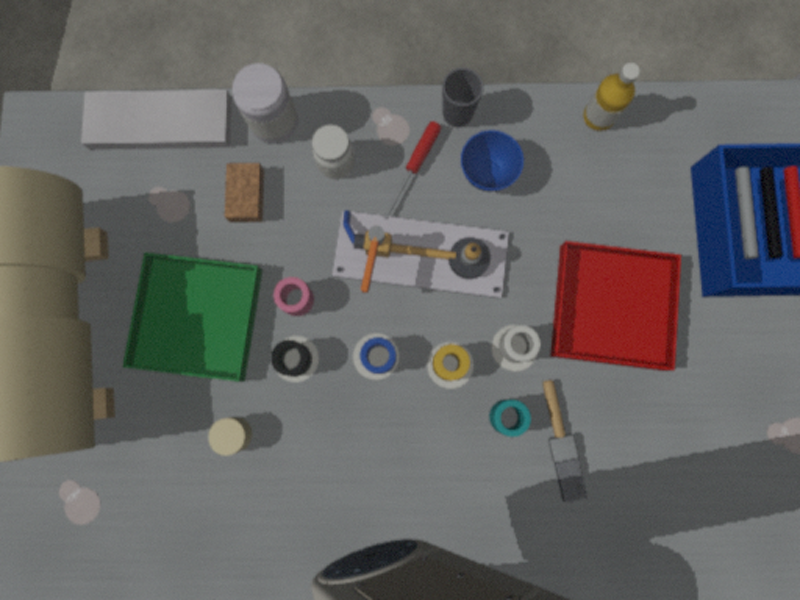

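View pics/scene0.png

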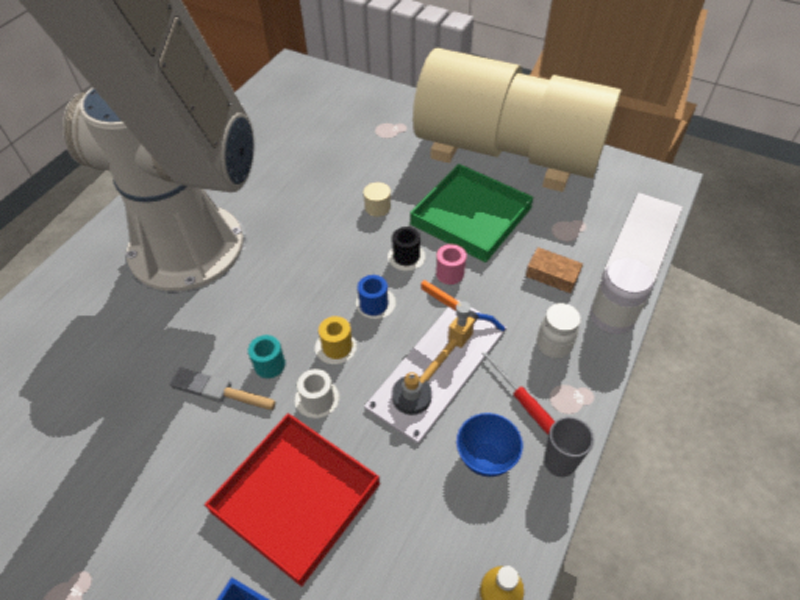

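Top view (800-wide picture): the sleeves are black (293,357), blue (378,356), yellow (451,363) and white (521,344). The pin is at (472,252), the valve axis at about (376,238), and the orange lever tip at (366,290). The green tray is at (193,316) and the red one at (617,306). Pink and turquoise are decoys.

```bash
cat >> h.py <<'E'
def ray(name,u,v,z):
    i=eyes.camera_info(name);K=np.array(i["intrinsics"]);T=np.array(i["cam_to_world"])
    dr=T[:3,:3]@np.array([(u-K[0,2])/K[0,0],-(v-K[1,2])/K[1,1],-1]);o=T[:3,3]
    return o+dr*(z-o[2])/dr[2]
def circ(P,c,z0,z1,rad,R=None):
    "robust circle centre of the points near c in height band"
    from scipy.optimize import least_squares
    m=(P[...,2]>z0)&(P[...,2]<z1)&(np.hypot(P[...,0]-c[0],P[...,1]-c[1])<rad)
    q=P[m][:,:2]
    return q,P[m]
E
python3 - <<'E'
from h import *
for n in("top","scene"):
    D=np.load(n+"0.npz");P=D["P"];
    if n=="top":
        seeds={}
        for k,(u,v) in dict(black=(293,357),blue=(378,356),yellow=(451,363),white=(521,344)).items():
            seeds[k]=ray("top",u/1.5625,v/1.5625,60)
        seeds["pin"]=ray("top",472/1.5625,252/1.5625,86)
        print("grip tip",ray("top",366/1.5625,290/1.5625,110),"lever near axis",ray("top",375/1.5625,238/1.5625,110))
    for k,c in seeds.items():
        lo,hi,R=(75,95,25) if k=="pin" else (52,68,45)
        q,p=circ(P,c,lo,hi,R)
        if len(q)<5: print(n,k,c,"few");continue
        (cx,cy),rr=cv2.minEnclosingCircle(q.astype(np.float32))
        print(n,k,np.round(c,1),len(q),"mean",q.mean(0).round(1),"mec",round(cx,1),round(cy,1),round(rr,1),"z",np.percentile(p[:,2],[5,50,95]).round(1))
    hsv=cv2.cvtColor(D["im"],cv2.COLOR_RGB2HSV)
    z=P[...,2]
    for k,(a,b,zl,zh) in dict(green=(50,75,25,45),red=(0,5,25,45),orange=(6,14,95,125)).items():
        m=(hsv[...,0]>=a)&(hsv[...,0]<=b)&(hsv[...,1]>140)&(z>zl)&(z<zh)&(P[...,0]<900)&(abs(P[...,1])<480)
        if k!="orange": m=m&(P[...,0]<600)
        nn,lab,st,ce=cv2.connectedComponentsWithStats(m.astype(np.uint8))
        j=1+st[1:,4].argmax() if k=="orange" else None
        q=P[m if j is None else lab==j][:,:2].astype(np.float32)
        (c,s,a)=cv2.minAreaRect(q);print(n,k,len(q),np.round(c,1),np.round(s,1),round(a,1))
    # plate
    c=seeds["pin"]
    q,p=circ(P,c+[0,90,0],9,17,260)
D=np.load("top0.npz");P=D["P"]
for u,v in[(338,212),(509,233),(333,272),(504,296)]: print(ray("top",u/1.5625,v/1.5625,12).round(1))
im=D["im"][120:250,150:370,::-1];cv2.imwrite("pics/c1.png",cv2.resize(im,(800,473),interpolation=cv2.INTER_CUBIC))
E
```

```text
grip tip [542.61509512  62.33693316 110.        ] lever near axis [627.02142494  47.42410703 110.        ]
top black [441.6 185.7  60. ] 269 mean [440.1 192.9] mec 440.4 193.7 30.1 z [55.7 59.4 62.3]
top blue [441.2  46.3  60. ] 261 mean [442.7  47.1] mec 442.8 47.4 29.9 z [55.6 59.3 62.4]
top yellow [428.1 -73.   60. ] 326 mean [429.2 -73.9] mec 429.8 -73.7 29.7 z [56.6 59.8 62.6]
top white [ 457.5 -188.7   60. ] 277 mean [ 458.  -189.9] mec 458.9 -189.8 30.0 z [55.4 59.6 62.2]
top pin [ 607.3 -110.2   86. ] 66 mean [ 609.9 -111.5] mec 611.5 -111.8 12.7 z [75.9 81.5 86. ]
top green 112 [509.4 365.7] [198.3 181.1] 82.7
top red 487 [ 518.3 -360.5] [200.3 188.2] 82.3
top orange 125 [582.4  57.3] [11.4 82.5] 78.5
scene black [441.6 185.7  60. ] 153 mean [441.8 192.3] mec 440.3 193.7 31.0 z [53.6 58.9 62.4]
scene blue [441.2  46.3  60. ] 179 mean [443.9  45.5] mec 442.2 46.0 31.3 z [53.4 58.5 62.1]
scene yellow [428.1 -73.   60. ] 233 mean [430.5 -75.5] mec 429.9 -73.8 30.9 z [54.  58.6 61.8]
scene white [ 457.5 -188.7   60. ] 234 mean [ 460.7 -191.2] mec 460.5 -189.5 31.0 z [54.1 58.7 61.9]
scene pin [ 607.3 -110.2   86. ] 56 mean [ 613.3 -114.2] mec 612.2 -113.0 13.8 z [76.1 80.9 86.1]
scene green 314 [504.3 320.2] [190.9 310.6] 0.2
scene red 512 [ 518.7 -361.2] [201.6 187.1] 82.8
scene orange 141 [583.2  56.8] [14.2 77.8] 77.3
[701.6 117.4  12. ]
[ 658.2 -185.9   12. ]
[592.5 126.   12. ]
[ 545.3 -172.4   12. ]
```

View pics/c1.png

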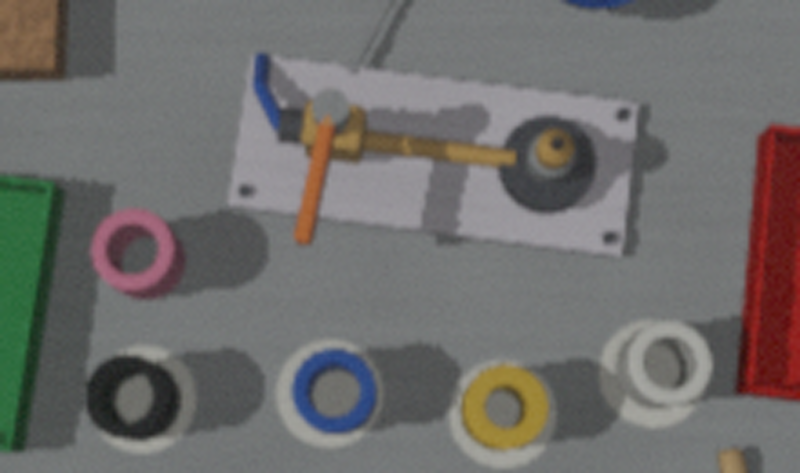

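```bash
python3 - <<'E'
from h import *
D=np.load("top0.npz");P=D["P"]
s=lambda x,y:(150+x*220/800,120+y*130/473)
for n,(x,y) in dict(bl1=(262,75),bl2=(272,110),knob=(331,105),knob2=(331,115),blk=(290,125),pipe=(400,142),pipe2=(490,157),lever=(312,190),tip=(304,236),axis_end=(322,130),collar=(515,185)).items():
    u,v=s(x,y); print(n,P[int(round(v)),int(round(u))].round(1))
# tray walls
hsv=cv2.cvtColor(D["im"],cv2.COLOR_RGB2HSV)
for k,(a,b) in dict(green=(50,80),red=(0,6)).items():
    m=(hsv[...,0]>=a)&(hsv[...,0]<=b)&(hsv[...,1]>120)&(P[...,2]>-5)&(P[...,2]<50)
    nn,lab,st,ce=cv2.connectedComponentsWithStats(m.astype(np.uint8));j=1+st[1:,4].argmax()
    mm=lab==j; q=P[mm]; t=q[q[:,2]>27][:,:2].astype(np.float32); f=q[q[:,2]<15]
    print(k,len(q),len(t),cv2.minAreaRect(t),cv2.minAreaRect(q[:,:2].astype(np.float32)),np.median(f[:,2]))
E
```

```text
bl1 [679.9  99.7  32.6]
bl2 [651.9  90.7  42.4]
knob [634.7  44.7 113. ]
knob2 [628.   44.9 109.4]
blk [638.5  76.7  50.5]
pipe [628.3  -3.2  31.3]
pipe2 [616.2 -70.6  31. ]
lever [577.2  57.9 108.4]
tip [544.7  63.1 106.5]
axis_end [618.4  50.1 106.9]
collar [594.1 -89.   29.6]
green 5284 441 ((516.6663818359375, 365.07159423828125), (199.25794982910156, 197.0019073486328), 82.08631896972656) ((516.553955078125, 365.03143310546875), (199.81680297851562, 196.82115173339844), 82.24239349365234) 4.633847147534993
red 5466 677 ((524.5347900390625, -362.32501220703125), (201.86062622070312, 200.78622436523438), 81.96945190429688) ((529.867919921875, -362.97454833984375), (201.83135986328125, 211.4906768798828), 81.88150787353516) 4.9685227456441226
```

Call:
step_arm(
  moves=[
    {"tx": 0,"ty": -1,"tz": 0,"az": -0.118},
    {"tx": 0,"ty": -1,"az": -0.118},
    {"ty": -1,"az": -0.118},
    {"ty": -1,"az": -0.118},
    {"ty": -1,"az": -0.118},
  ],
  gripper=0,
  newtons=30,
)

```text
schema error: expected keys tx, ty, tz, ax, ay, az
```

```bash
cat >> h.py <<'E'
import json
def plan(*targets,start=None):
    "targets (x,y,z,yaw): rows to go there with tool down, 5 a call"
    s=r.sense(); 
    p,yaw=(s["eef_pos"].copy(),s["tcp_rot"][2]) if start is None else (np.array(start[:3],float),start[3])
    rows=[]
    for t in targets:
        q=np.array(t[:3],float);d=q-p;dy=(t[3]-yaw+np.pi)%(2*np.pi)-np.pi
        n=1
        while True:
            out=[];pp,yy=p.copy(),yaw
            for i in range(n):
                c,sn=np.cos(yy),np.sin(yy)
                w=d/n
                out.append([(c*w[0]+sn*w[1])/25,(sn*w[0]-c*w[1])/25,-w[2]/25,-dy/n/(np.pi/2)]);yy+=dy/n
            if np.abs(np.array(out)[:,:3]).max()<=.95 and abs(dy/n)<0.18: break
            n+=1
        rows+=out;p,yaw=q,t[3];rows.append(None)
    for o in rows:
        print("--" if o is None else dict(zip(("tx","ty","tz","az"),[round(float(v),2) for v in o])))
E
python3 -c "
from h import *
plan((556,27,230,1.414))"
```

```text
{'tx': 0.68, 'ty': -0.63, 'tz': 0.03, 'az': -0.02}
{'tx': 0.7, 'ty': -0.61, 'tz': 0.03, 'az': -0.02}
{'tx': 0.72, 'ty': -0.58, 'tz': 0.03, 'az': -0.02}
{'tx': 0.74, 'ty': -0.56, 'tz': 0.03, 'az': -0.02}
{'tx': 0.76, 'ty': -0.53, 'tz': 0.03, 'az': -0.02}
{'tx': 0.78, 'ty': -0.5, 'tz': 0.03, 'az': -0.02}
{'tx': 0.8, 'ty': -0.47, 'tz': 0.03, 'az': -0.02}
{'tx': 0.82, 'ty': -0.44, 'tz': 0.03, 'az': -0.02}
{'tx': 0.83, 'ty': -0.41, 'tz': 0.03, 'az': -0.02}
{'tx': 0.85, 'ty': -0.38, 'tz': 0.03, 'az': -0.02}
{'tx': 0.86, 'ty': -0.35, 'tz': 0.03, 'az': -0.02}
{'tx': 0.87, 'ty': -0.32, 'tz': 0.03, 'az': -0.02}
{'tx': 0.88, 'ty': -0.29, 'tz': 0.03, 'az': -0.02}
{'tx': 0.89, 'ty': -0.26, 'tz': 0.03, 'az': -0.02}
{'tx': 0.9, 'ty': -0.23, 'tz': 0.03, 'az': -0.02}
{'tx': 0.91, 'ty': -0.19, 'tz': 0.03, 'az': -0.02}
{'tx': 0.91, 'ty': -0.16, 'tz': 0.03, 'az': -0.02}
{'tx': 0.92, 'ty': -0.13, 'tz': 0.03, 'az': -0.02}
{'tx': 0.92, 'ty': -0.09, 'tz': 0.03, 'az': -0.02}
{'tx': 0.93, 'ty': -0.06, 'tz': 0.03, 'az': -0.02}
{'tx': 0.93, 'ty': -0.03, 'tz': 0.03, 'az': -0.02}
{'tx': 0.93, 'ty': 0.01, 'tz': 0.03, 'az': -0.02}
{'tx': 0.93, 'ty': 0.04, 'tz': 0.03, 'az': -0.02}
{'tx': 0.93, 'ty': 0.07, 'tz': 0.03, 'az': -0.02}
{'tx': 0.92, 'ty': 0.11, 'tz': 0.03, 'az': -0.02}
{'tx': 0.92, 'ty': 0.14, 'tz': 0.03, 'az': -0.02}
{'tx': 0.91, 'ty': 0.17, 'tz': 0.03, 'az': -0.02}
{'tx': 0.91, 'ty': 0.2, 'tz': 0.03, 'az': -0.02}
{'tx': 0.9, 'ty': 0.24, 'tz': 0.03, 'az': -0.02}
{'tx': 0.89, 'ty': 0.27, 'tz': 0.03, 'az': -0.02}
{'tx': 0.88, 'ty': 0.3, 'tz': 0.03, 'az': -0.02}
{'tx': 0.87, 'ty': 0.33, 'tz': 0.03, 'az': -0.02}
--
```

Call:
step_arm(
  moves=[
    {"tx": 0,"ty": 0,"tz": 0,"ax": 0,"ay": 0,"az": -0.105},
    {"tx": 0,"ty": 0,"tz": 0,"ax": 0,"ay": 0,"az": -0.105},
    {"tx": 0,"ty": 0,"tz": 0,"ax": 0,"ay": 0,"az": -0.105},
    {"tx": 0,"ty": 0,"tz": 0,"ax": 0,"ay": 0,"az": -0.105},
    {"tx": 0,"ty": 0,"tz": 0,"ax": 0,"ay": 0,"az": -0.105},
  ],
  gripper=0,
  newtons=30,
)

```text
clock: 0.72
eef_pos: [162.9, -603.1, 255.8]
tcp_rot: [-3.141, -0.001, 1.094]
contact_force: [-0.1, 0.3, 0.5]
opening: -0.001
grasp_force: 0.0
```

Call:
step_arm(
  moves=[
    {"tx": 0,"ty": 0,"tz": 0,"ax": 0,"ay": 0,"az": -0.105},
    {"tx": 0,"ty": 0,"tz": 0,"ax": 0,"ay": 0,"az": -0.105},
    {"tx": 1,"ty": 0.4,"tz": 0,"ax": 0,"ay": 0,"az": 0},
    {"tx": 1,"ty": 0.4,"tz": 0,"ax": 0,"ay": 0,"az": 0},
    {"tx": 1,"ty": 0.4,"tz": 0,"ax": 0,"ay": 0,"az": 0},
  ],
)

```text
clock: 1.35
eef_pos: [204.4, -532.8, 255.9]
tcp_rot: [-3.141, -0.001, 1.418]
contact_force: [-0.2, 0.3, -0.1]
opening: -0.003
grasp_force: 0.0
```

Call:
step_arm(
  moves=[
    {"tx": 1,"ty": 0.4,"tz": 0,"ax": 0,"ay": 0,"az": 0},
    {"tx": 1,"ty": 0.4,"tz": 0,"ax": 0,"ay": 0,"az": 0},
    {"tx": 1,"ty": 0.4,"tz": 0,"ax": 0,"ay": 0,"az": 0},
    {"tx": 1,"ty": 0.4,"tz": 0,"ax": 0,"ay": 0,"az": 0},
    {"tx": 1,"ty": 0.4,"tz": 0,"ax": 0,"ay": 0,"az": 0},
  ],
)

```text
clock: 1.98
eef_pos: [272.9, -416.5, 256.2]
tcp_rot: [-3.142, -0.0, 1.418]
contact_force: [0.4, -0.0, 0.6]
opening: 0.004
grasp_force: 0.0
```

Call:
step_arm(
  moves=[
    {"tx": 1,"ty": 0.4,"tz": 0,"ax": 0,"ay": 0,"az": 0},
    {"tx": 1,"ty": 0.4,"tz": 0,"ax": 0,"ay": 0,"az": 0},
    {"tx": 1,"ty": 0.4,"tz": 0,"ax": 0,"ay": 0,"az": 0},
    {"tx": 1,"ty": 0.4,"tz": 0,"ax": 0,"ay": 0,"az": 0},
    {"tx": 1,"ty": 0.4,"tz": 0,"ax": 0,"ay": 0,"az": 0},
  ],
)

```text
clock: 2.6
eef_pos: [341.1, -300.6, 256.3]
tcp_rot: [3.142, -0.0, 1.418]
contact_force: [0.5, -0.4, -0.8]
opening: -0.004
grasp_force: 0.0
```

Call:
step_arm(
  moves=[
    {"tx": 1,"ty": 0.4,"tz": 0,"ax": 0,"ay": 0,"az": 0},
    {"tx": 1,"ty": 0.4,"tz": 0,"ax": 0,"ay": 0,"az": 0},
    {"tx": 1,"ty": 0.4,"tz": 0,"ax": 0,"ay": 0,"az": 0},
    {"tx": 1,"ty": 0.4,"tz": 0,"ax": 0,"ay": 0,"az": 0},
    {"tx": 1,"ty": 0.4,"tz": 0,"ax": 0,"ay": 0,"az": 0},
  ],
)

```text
clock: 3.22
eef_pos: [409.4, -184.6, 256.3]
tcp_rot: [3.142, 0.0, 1.419]
contact_force: [-0.1, 0.0, -0.3]
opening: 0.001
grasp_force: 0.0
```

Call:
step_arm(
  moves=[
    {"tx": 1,"ty": 0.4,"tz": 0,"ax": 0,"ay": 0,"az": 0},
    {"tx": 1,"ty": 0.4,"tz": 0,"ax": 0,"ay": 0,"az": 0},
    {"tx": 1,"ty": 0.4,"tz": 0,"ax": 0,"ay": 0,"az": 0},
    {"tx": 1,"ty": 0.4,"tz": 0,"ax": 0,"ay": 0,"az": 0},
    {"tx": 1,"ty": 0.4,"tz": 0,"ax": 0,"ay": 0,"az": 0},
  ],
)

```text
clock: 3.85
eef_pos: [477.7, -68.7, 256.2]
tcp_rot: [-3.142, -0.0, 1.419]
contact_force: [0.9, -0.2, 0.3]
opening: -0.002
grasp_force: 0.0
```

Call:
step_arm(
  moves=[
    {"tx": 0.83,"ty": 0.5,"tz": 0,"ax": 0,"ay": 0,"az": 0},
    {"tx": 0.83,"ty": 0.5,"tz": 0,"ax": 0,"ay": 0,"az": 0},
    {"tx": 0.83,"ty": 0.5,"tz": 0,"ax": 0,"ay": 0,"az": 0},
    {"tx": 0.83,"ty": 0.5,"tz": 0,"ax": 0,"ay": 0,"az": 0},
    {"tx": 0.83,"ty": 0.5,"tz": 0,"ax": 0,"ay": 0,"az": 0},
  ],
)

```text
clock: 4.47
eef_pos: [556.0, 24.3, 256.2]
tcp_rot: [-3.142, 0.0, 1.418]
contact_force: [0.5, -0.2, 0.7]
opening: 0.002
grasp_force: 0.0
```

Call:
step_arm(
  moves=[
    {"tx": 0,"ty": 0,"tz": 0.95,"ax": 0,"ay": 0,"az": 0},
    {"tx": 0,"ty": 0,"tz": 0.95,"ax": 0,"ay": 0,"az": 0},
    {"tx": 0,"ty": 0,"tz": 0.95,"ax": 0,"ay": 0,"az": 0},
    {"tx": 0,"ty": 0,"tz": 0.95,"ax": 0,"ay": 0,"az": 0},
    {"tx": 0,"ty": 0,"tz": 0.95,"ax": 0,"ay": 0,"az": 0},
  ],
)

```text
clock: 5.1
eef_pos: [555.7, 23.6, 136.7]
tcp_rot: [3.141, -0.0, 1.418]
contact_force: [-0.5, -0.7, -0.3]
opening: -0.0
grasp_force: 0.0
```

Call:
step_arm(
  moves=[
    {"tx": 0,"ty": 0,"tz": 0.95,"ax": 0,"ay": 0,"az": 0},
    {"tx": 0,"ty": 0,"tz": 0,"ax": 0,"ay": 0,"az": 0},
  ],
)

```text
clock: 5.35
eef_pos: [554.4, 23.5, 112.2]
tcp_rot: [-3.138, 0.001, 1.418]
contact_force: [-0.2, 0.5, 0.3]
opening: -0.004
grasp_force: 0.0
```

Call:
step_arm(
  moves=[
    {"tx": 0.88,"ty": 0.06,"tz": 0,"ax": 0,"ay": 0,"az": 0},
    {"tx": 0.88,"ty": 0.06,"tz": 0,"ax": 0,"ay": 0,"az": 0},
    {"tx": 0.56,"ty": 0.18,"tz": 0,"ax": 0,"ay": 0,"az": 0},
    {"tx": 0.56,"ty": 0.18,"tz": 0,"ax": 0,"ay": 0,"az": 0},
  ],
)

```text
clock: 5.85
eef_pos: [578.5, 93.3, 114.2]
tcp_rot: [3.141, 0.0, 1.419]
contact_force: [-0.4, -2.7, 0.7]
opening: -0.003
grasp_force: 1.1
```

Call:
step_arm(
  moves=[
    {"tx": 0.44,"ty": 0.38,"tz": 0,"ax": 0,"ay": 0,"az": 0},
    {"tx": 0.44,"ty": 0.38,"tz": 0,"ax": 0,"ay": 0,"az": 0},
    {"tx": 0.26,"ty": 0.52,"tz": 0,"ax": 0,"ay": 0,"az": 0},
    {"tx": 0.26,"ty": 0.4,"tz": 0,"ax": 0,"ay": 0,"az": 0},
    {"tx": 0,"ty": 0,"tz": 0,"ax": 0,"ay": 0,"az": 0},
  ],
)

```text
clock: 6.48
eef_pos: [625.4, 120.9, 113.4]
tcp_rot: [-3.141, -0.0, 1.418]
contact_force: [-1.5, 0.6, -1.1]
opening: 0.002
grasp_force: 0.6
```

```bash
python3 - <<'E'
from h import *
im,d,P=cloud("scene"); hsv=cv2.cvtColor(im,cv2.COLOR_RGB2HSV)
m=(hsv[...,0]>=6)&(hsv[...,0]<=14)&(hsv[...,1]>140)&(P[...,2]>95)&(P[...,2]<125)&(abs(P[...,1]-70)<130)&(abs(P[...,0]-620)<130)
print(m.sum(),cv2.minAreaRect(P[m][:,:2].astype(np.float32)),cv2.fitLine(P[m][:,:2].astype(np.float32),cv2.DIST_HUBER,0,.01,.01).ravel())
cv2.imwrite("pics/s1.png",cv2.resize(im[100:300,200:420,::-1],(660,600),interpolation=cv2.INTER_CUBIC)); print(r.sense()["contact_force"],r.sense()["eef_pos"])
E
```

```text
90 ((642.154052734375, 94.18377685546875), (71.53414154052734, 13.534008026123047), 84.00897979736328) [1.537911e-01 9.881034e-01 6.446730e+02 9.455269e+01]
[-1.03711626  0.54695163  0.08295683] [625.39696702 120.83452995 113.59725089]
```

View pics/s1.png

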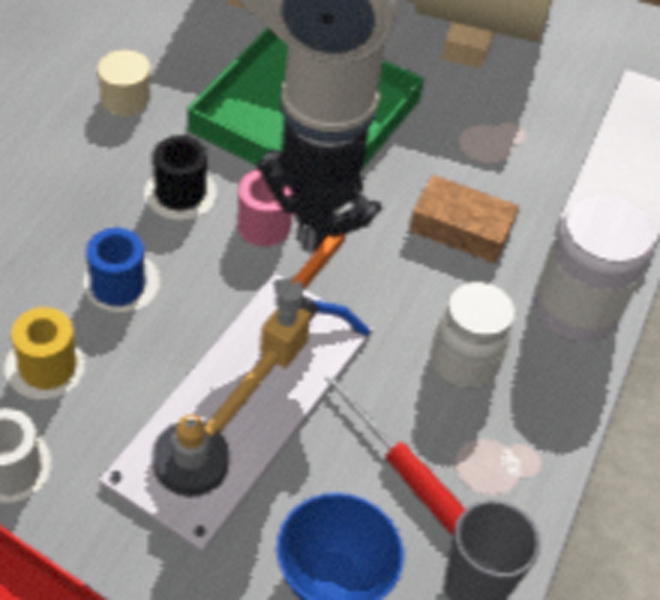

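The lever now lies along the pipe. A small further push will confirm it is at the stop.

Call:
step_arm(
  moves=[
    {"tx": 0,"ty": 0.12,"tz": 0,"ax": 0,"ay": 0,"az": 0},
    {"tx": 0,"ty": 0.06,"tz": 0,"ax": 0,"ay": 0,"az": 0},
    {"tx": 0,"ty": 0,"tz": 0,"ax": 0,"ay": 0,"az": 0},
    {"tx": 0,"ty": 0,"tz": 0,"ax": 0,"ay": 0,"az": 0},
  ],
)

```text
clock: 7.02
eef_pos: [626.1, 120.7, 113.4]
tcp_rot: [-3.135, 0.0, 1.418]
contact_force: [-13.6, 5.8, 7.2]
opening: -0.0
grasp_force: 7.3
```

Call:
step_arm(
  moves=[
    {"tx": 0,"ty": -1,"tz": 0,"ax": 0,"ay": 0,"az": 0},
    {"tx": -0.65,"ty": -0.97,"tz": -0.24,"ax": 0,"ay": 0,"az": 0},
    {"tx": -0.65,"ty": -0.97,"tz": -0.24,"ax": 0,"ay": 0,"az": 0},
    {"tx": -0.65,"ty": -0.97,"tz": -0.24,"ax": 0,"ay": 0,"az": 0},
    {"tx": -0.65,"ty": -0.97,"tz": -0.24,"ax": 0,"ay": 0,"az": 0},
  ],
)

```text
clock: 7.65
eef_pos: [498.7, 73.9, 138.3]
tcp_rot: [3.14, -0.001, 1.418]
contact_force: [0.8, -0.7, -0.8]
opening: 0.002
grasp_force: 0.0
```

Call:
step_arm(
  moves=[
    {"tx": -0.65,"ty": -0.97,"tz": -0.24,"ax": 0,"ay": 0,"az": 0},
    {"tx": -0.65,"ty": -0.97,"tz": -0.24,"ax": 0,"ay": 0,"az": 0},
    {"tx": 0,"ty": 0,"tz": 0,"ax": 0,"ay": 0,"az": 0},
    {"tx": 0,"ty": 0,"tz": 0,"ax": 0,"ay": 0,"az": 0},
    {"tx": 0,"ty": 0,"tz": 0,"ax": 0,"ay": 0,"az": 0},
  ],
  gripper=1,
)

```text
clock: 8.28
eef_pos: [447.0, 49.7, 149.9]
tcp_rot: [3.141, -0.0, 1.419]
contact_force: [0.5, 0.4, 0.3]
opening: 0.997
grasp_force: 0.0
```

```bash
cat >> h.py <<'E'
COL=dict(blue=(105,125,120,40,255),yellow=(20,32,120,60,255),white=(0,180,0,150,70),black=(0,180,0,0,60))
def sleeves(n="scene",guess={}):
    im,d,P=cloud(n);out={}
    for k,c in guess.items():
        for zt in (60,):
            m=(P[...,2]>54)&(P[...,2]<67)&(np.hypot(P[...,0]-c[0],P[...,1]-c[1])<48)
            q=P[m][:,:2].astype(np.float32)
            if len(q)>20:
                (cx,cy),R=cv2.minEnclosingCircle(q); print(n,k,len(q),round(cx,1),round(cy,1),round(R,1),"mean",q.mean(0).round(1))
            else: print(n,k,"few",len(q))
    return im,d,P
G=dict(black=(440.4,193.7),blue=(442.6,47),yellow=(429.8,-73.7),white=(459.3,-189.7))
E
python3 - <<'E'
from h import *
for n in("scene","top"): sleeves(n,G)
im,d,P=cloud("wrist"); cv2.imwrite("pics/w1.png",im[...,::-1])
s=r.sense();print(s["eef_pos"],s["tcp_rot"])
m=(P[...,2]>54)&(P[...,2]<67)&(np.hypot(P[...,0]-442,P[...,1]-47)<48);q=P[m][:,:2].astype(np.float32);print(len(q),cv2.minEnclosingCircle(q) if len(q) else 0)
E
```

```text
scene black 87 441.8 194.8 30.1 mean [446.7 202.6]
scene blue 163 441.0 47.2 31.8 mean [443.5  45.5]
scene yellow 220 429.6 -72.7 31.3 mean [430.5 -75. ]
scene white 221 460.2 -190.1 30.9 mean [ 460.2 -190.6]
top black 80 442.0 207.7 24.4 mean [442.2 214.4]
top blue few 14
top yellow 324 429.5 -73.6 29.6 mean [429.  -73.8]
top white 272 458.8 -190.2 29.9 mean [ 458.1 -189.9]
[446.35332505  49.66358645 149.63305773] [-3.14158440e+00 -1.94363463e-05  1.41859203e+00]
3282 ((443.0145263671875, 49.74746322631836), 29.852985382080078)
```

View pics/w1.png

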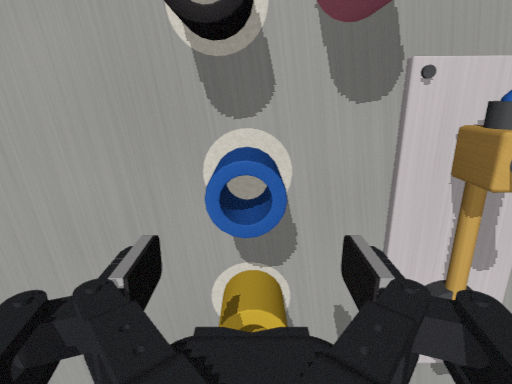

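Wrist view: the blue sleeve is at (246,190) and centred between the pads. Descending to grip it.

Call:
step_arm(
  moves=[
    {"tx": -0.02,"ty": -0.13,"tz": 0.9,"ax": 0,"ay": 0,"az": 0},
    {"tx": 0,"ty": 0,"tz": 0.9,"ax": 0,"ay": 0,"az": 0},
    {"tx": 0,"ty": 0,"tz": 0.9,"ax": 0,"ay": 0,"az": 0},
    {"tx": 0,"ty": 0,"tz": 0.9,"ax": 0,"ay": 0,"az": 0},
    {"tx": 0,"ty": 0,"tz": 0.88,"ax": 0,"ay": 0,"az": 0},
  ],
)

```text
clock: 9.05
eef_pos: [442.9, 49.6, 36.9]
tcp_rot: [3.141, -0.0, 1.419]
contact_force: [0.6, -0.6, 0.6]
opening: 1.0
grasp_force: 0.0
```

Call:
step_arm(
  moves=[
    {"tx": 0,"ty": 0,"tz": 0,"ax": 0,"ay": 0,"az": 0},
    {"tx": 0,"ty": 0,"tz": 0,"ax": 0,"ay": 0,"az": 0},
    {"tx": 0,"ty": 0,"tz": 0,"ax": 0,"ay": 0,"az": 0},
    {"tx": 0,"ty": 0,"tz": 0,"ax": 0,"ay": 0,"az": 0},
  ],
  gripper=0,
  newtons=30,
)

```text
clock: 9.55
eef_pos: [443.1, 49.5, 38.4]
tcp_rot: [3.14, -0.0, 1.418]
contact_force: [0.2, 0.0, -1.4]
opening: 0.707
grasp_force: 32.6
```

Call:
step_arm(
  moves=[
    {"tx": 0,"ty": 0,"tz": -1,"ax": 0,"ay": 0,"az": 0},
    {"tx": 0,"ty": 0,"tz": -1,"ax": 0,"ay": 0,"az": 0},
    {"tx": 0,"ty": 0,"tz": -1,"ax": 0,"ay": 0,"az": 0},
    {"tx": 0,"ty": 0,"tz": -1,"ax": 0,"ay": 0,"az": 0},
    {"tx": 0,"ty": 0,"tz": -1,"ax": 0,"ay": 0,"az": 0},
  ],
)

```text
clock: 10.18
eef_pos: [442.5, 49.5, 164.0]
tcp_rot: [3.141, -0.0, 1.418]
contact_force: [-0.1, -0.3, -0.2]
opening: 0.704
grasp_force: 33.1
```

Call:
step_arm(
  moves=[
    {"tx": -0.91,"ty": 0.85,"tz": 0,"ax": 0,"ay": 0,"az": 0},
    {"tx": -0.91,"ty": 0.85,"tz": 0,"ax": 0,"ay": 0,"az": 0},
    {"tx": -0.91,"ty": 0.85,"tz": 0,"ax": 0,"ay": 0,"az": 0},
    {"tx": -0.91,"ty": 0.85,"tz": 0,"ax": 0,"ay": 0,"az": 0},
    {"tx": -0.91,"ty": 0.85,"tz": 0,"ax": 0,"ay": 0,"az": 0},
  ],
)

```text
clock: 10.8
eef_pos: [530.8, -80.0, 163.1]
tcp_rot: [3.141, -0.0, 1.418]
contact_force: [0.2, 0.1, -1.4]
opening: 0.705
grasp_force: 33.2
```

Call:
step_arm(
  moves=[
    {"tx": -0.91,"ty": 0.85,"tz": 0,"ax": 0,"ay": 0,"az": 0},
    {"tx": -0.91,"ty": 0.85,"tz": 0,"ax": 0,"ay": 0,"az": 0},
    {"tx": -0.91,"ty": 0.85,"tz": 0,"ax": 0,"ay": 0,"az": 0},
    {"tx": -0.91,"ty": 0.85,"tz": 0,"ax": 0,"ay": 0,"az": 0},
    {"tx": 0,"ty": 0,"tz": 0,"ax": 0,"ay": 0,"az": 0},
  ],
)

```text
clock: 11.42
eef_pos: [601.5, -183.6, 163.0]
tcp_rot: [3.14, 0.0, 1.417]
contact_force: [0.1, -0.7, -1.3]
opening: 0.701
grasp_force: 33.2
```

```bash
python3 - <<'E'
from h import *
s=r.sense();print(s["eef_pos"],s["contact_force"])
im,d,P=cloud("wrist"); cv2.imwrite("pics/w2.png",im[...,::-1])
np.savez("w2.npz",im=im,d=d,P=P)
z=P[...,2];near=np.hypot(P[...,0]-611,P[...,1]+112)<60
for a,b in((83,95),(74,79),(66,76),(24,36)):
    q=P[near&(z>a)&(z<b)][:,:2].astype(np.float32)
    if len(q)>3: print(a,b,len(q),cv2.minEnclosingCircle(q),q.mean(0))
E
```

```text
[ 601.50128486 -183.55777048  163.0320542 ] [ 0.13749836 -0.73099796 -1.32726209]
83 95 365 ((612.3349609375, -109.94815063476562), 9.647274017333984) [ 611.927   -110.10568]
74 79 127 ((612.0344848632812, -110.35848999023438), 12.944347381591797) [ 611.6232   -110.050476]
24 36 5926 ((612.9805908203125, -99.2066650390625), 47.026527404785156) [ 613.0354  -103.69208]
```

View pics/w2.png

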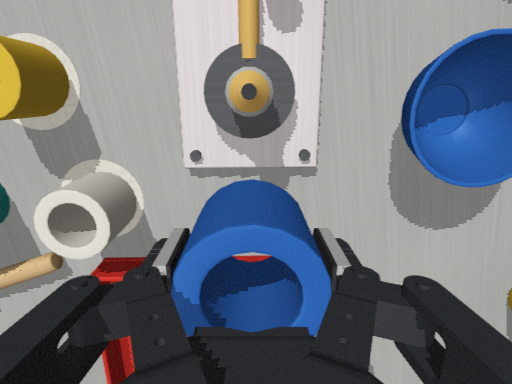

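Wrist view: the pin is at (249,92), directly ahead, and blue is held upright. Moving above the pin and then lowering slowly.

Call:
step_arm(
  moves=[
    {"tx": 0.74,"ty": -0.01,"tz": 0,"ax": 0,"ay": 0,"az": 0},
    {"tx": 0.74,"ty": -0.01,"tz": 0,"ax": 0,"ay": 0,"az": 0},
    {"tx": 0.74,"ty": 0,"tz": 0,"ax": 0,"ay": 0,"az": 0},
    {"tx": 0.74,"ty": 0,"tz": 0,"ax": 0,"ay": 0,"az": 0},
    {"tx": 0,"ty": 0,"tz": 0,"ax": 0,"ay": 0,"az": 0},
  ],
)

```text
clock: 12.1
eef_pos: [611.5, -106.8, 162.9]
tcp_rot: [3.142, -0.0, 1.421]
contact_force: [-0.3, -0.1, -1.1]
opening: 0.707
grasp_force: 33.2
```

Call:
step_arm(
  moves=[
    {"tx": 0,"ty": 0,"tz": 0.8,"ax": 0,"ay": 0,"az": 0},
    {"tx": 0,"ty": 0,"tz": 0.6,"ax": 0,"ay": 0,"az": 0},
    {"tx": 0,"ty": 0,"tz": 0.3,"ax": 0,"ay": 0,"az": 0},
    {"tx": 0,"ty": 0,"tz": 0.3,"ax": 0,"ay": 0,"az": 0},
  ],
)

```text
clock: 12.6
eef_pos: [611.1, -109.1, 111.9]
tcp_rot: [-3.141, 0.0, 1.418]
contact_force: [0.8, -0.4, -1.3]
opening: 0.706
grasp_force: 33.2
```

Call:
step_arm(
  moves=[
    {"tx": 0,"ty": 0,"tz": 0.2,"ax": 0,"ay": 0,"az": 0},
    {"tx": 0,"ty": 0,"tz": 0.2,"ax": 0,"ay": 0,"az": 0},
  ],
)

```text
clock: 12.85
eef_pos: [611.5, -108.8, 102.7]
tcp_rot: [3.141, 0.0, 1.418]
contact_force: [-0.0, 0.6, -1.2]
opening: 0.708
grasp_force: 33.2
```

Call:
step_arm(
  moves=[
    {"tx": -0.05,"ty": 0.01,"tz": 0.1,"ax": 0,"ay": 0,"az": 0},
    {"tx": 0,"ty": 0,"tz": 0.1,"ax": 0,"ay": 0,"az": 0},
    {"tx": 0,"ty": 0,"tz": 0.08,"ax": 0,"ay": 0,"az": 0},
    {"tx": 0,"ty": 0,"tz": 0,"ax": 0,"ay": 0,"az": 0},
  ],
)

```text
clock: 13.35
eef_pos: [611.3, -110.0, 95.7]
tcp_rot: [-3.141, 0.0, 1.418]
contact_force: [-0.0, -0.2, -1.1]
opening: 0.704
grasp_force: 33.2
```

Call:
step_arm(
  moves=[
    {"tx": 0,"ty": 0,"tz": 0.1,"ax": 0,"ay": 0,"az": 0},
    {"tx": 0,"ty": 0,"tz": 0,"ax": 0,"ay": 0,"az": 0},
  ],
)

```text
clock: 13.6
eef_pos: [611.2, -110.0, 93.1]
tcp_rot: [-3.141, 0.0, 1.418]
contact_force: [-0.5, -0.2, -2.5]
opening: 0.705
grasp_force: 33.2
```

Call:
step_arm(
  moves=[
    {"tx": 0,"ty": 0,"tz": 0.15,"ax": 0,"ay": 0,"az": 0},
    {"tx": 0,"ty": 0,"tz": 0.15,"ax": 0,"ay": 0,"az": 0},
    {"tx": 0,"ty": 0,"tz": 0,"ax": 0,"ay": 0,"az": 0},
  ],
)

```text
clock: 13.98
eef_pos: [611.0, -109.9, 85.3]
tcp_rot: [-3.141, -0.0, 1.418]
contact_force: [-0.4, -0.8, -1.5]
opening: 0.705
grasp_force: 33.2
```

Blue has passed the shoulder, so its bore is good. Lowering it to the collar.

Call:
step_arm(
  moves=[
    {"tx": 0,"ty": 0,"tz": 0.2,"ax": 0,"ay": 0,"az": 0},
    {"tx": 0,"ty": 0,"tz": 0.2,"ax": 0,"ay": 0,"az": 0},
    {"tx": 0,"ty": 0,"tz": 0.18,"ax": 0,"ay": 0,"az": 0},
    {"tx": 0,"ty": 0,"tz": 0,"ax": 0,"ay": 0,"az": 0},
  ],
)

```text
clock: 14.48
eef_pos: [611.0, -110.0, 70.7]
tcp_rot: [-3.141, -0.0, 1.418]
contact_force: [0.1, 0.2, -1.3]
opening: 0.704
grasp_force: 33.2
```

Call:
step_arm(
  moves=[
    {"tx": 0,"ty": 0,"tz": 0.08,"ax": 0,"ay": 0,"az": 0},
    {"tx": 0,"ty": 0,"tz": 0,"ax": 0,"ay": 0,"az": 0},
    {"tx": 0,"ty": 0,"tz": 0,"ax": 0,"ay": 0,"az": 0},
  ],
)

```text
clock: 14.85
eef_pos: [611.4, -110.0, 69.4]
tcp_rot: [3.141, 0.0, 1.418]
contact_force: [-0.1, -0.4, -1.1]
opening: 0.708
grasp_force: 33.2
```

Call:
step_arm(
  moves=[
    {"tx": 0,"ty": 0,"tz": 0.08,"ax": 0,"ay": 0,"az": 0},
    {"tx": 0,"ty": 0,"tz": 0,"ax": 0,"ay": 0,"az": 0},
    {"tx": 0,"ty": 0,"tz": 0,"ax": 0,"ay": 0,"az": 0},
  ],
)

```text
clock: 15.22
eef_pos: [611.6, -110.0, 67.9]
tcp_rot: [3.141, -0.0, 1.418]
contact_force: [-1.4, -0.4, 5.0]
opening: 0.705
grasp_force: 33.5
```

Contact at the collar confirms blue is good, so it goes to the green tray.

Call:
step_arm(
  moves=[
    {"tx": 0,"ty": 0,"tz": -0.6,"ax": 0,"ay": 0,"az": 0},
    {"tx": 0,"ty": 0,"tz": -1,"ax": 0,"ay": 0,"az": 0},
    {"tx": 0,"ty": 0,"tz": -1,"ax": 0,"ay": 0,"az": 0},
    {"tx": 0,"ty": 0,"tz": -1,"ax": 0,"ay": 0,"az": 0},
    {"tx": 0,"ty": 0,"tz": -1,"ax": 0,"ay": 0,"az": 0},
  ],
)

```text
clock: 15.85
eef_pos: [611.3, -110.0, 183.9]
tcp_rot: [3.141, 0.0, 1.418]
contact_force: [0.5, 0.4, -1.1]
opening: 0.708
grasp_force: 33.2
```

```bash
python3 - <<'E'
from h import *
for n in("top0","scene0"):
    P=np.load(n+".npz")["P"]
    for lo in (40,90,150,200,250):
        m=(P[...,2]>lo)&(P[...,1]>300)&(P[...,0]>300)&(P[...,0]<700); q=P[m]
        if len(q): print(n,lo,len(q),"ymin",np.percentile(q[:,1],1).round(),"zmax",q[:,2].max().round(),"x",np.percentile(q[:,0],[1,99]).round())
print(r.sense()["eef_pos"])
E
```

```text
top0 40 9641 ymin 315.0 zmax 205.0 x [304. 695.]
top0 90 9100 ymin 496.0 zmax 205.0 x [304. 695.]
top0 150 6237 ymin 509.0 zmax 205.0 x [304. 695.]
top0 200 261 ymin 553.0 zmax 205.0 x [302. 535.]
scene0 40 8713 ymin 495.0 zmax 214.0 x [306. 697.]
scene0 90 7145 ymin 497.0 zmax 214.0 x [306. 697.]
scene0 150 4383 ymin 511.0 zmax 214.0 x [305. 697.]
scene0 200 1159 ymin 559.0 zmax 214.0 x [304. 696.]
[ 611.33809812 -110.02616261  183.91788869]
```

Call:
step_arm(
  moves=[
    {"tx": 0.98,"ty": -0.29,"tz": 0,"ax": 0,"ay": 0,"az": 0},
    {"tx": 0.98,"ty": -0.29,"tz": 0,"ax": 0,"ay": 0,"az": 0},
    {"tx": 0.98,"ty": -0.29,"tz": 0,"ax": 0,"ay": 0,"az": 0},
    {"tx": 0.98,"ty": -0.29,"tz": 0,"ax": 0,"ay": 0,"az": 0},
    {"tx": 0.98,"ty": -0.29,"tz": 0,"ax": 0,"ay": 0,"az": 0},
  ],
)

```text
clock: 16.48
eef_pos: [594.1, 17.4, 183.2]
tcp_rot: [3.141, -0.0, 1.418]
contact_force: [-0.2, 0.9, -0.4]
opening: 0.706
grasp_force: 33.2
```

Call:
step_arm(
  moves=[
    {"tx": 0.98,"ty": -0.29,"tz": 0,"ax": 0,"ay": 0,"az": 0},
    {"tx": 0.98,"ty": -0.29,"tz": 0,"ax": 0,"ay": 0,"az": 0},
    {"tx": 0.98,"ty": -0.29,"tz": 0,"ax": 0,"ay": 0,"az": 0},
    {"tx": 0.98,"ty": -0.29,"tz": 0,"ax": 0,"ay": 0,"az": 0},
    {"tx": 0.98,"ty": -0.29,"tz": 0,"ax": 0,"ay": 0,"az": 0},
  ],
)

```text
clock: 17.1
eef_pos: [576.8, 144.0, 183.1]
tcp_rot: [3.141, -0.0, 1.418]
contact_force: [0.6, -0.0, -0.3]
opening: 0.707
grasp_force: 33.2
```

Call:
step_arm(
  moves=[
    {"tx": 0.98,"ty": -0.29,"tz": 0,"ax": 0,"ay": 0,"az": 0},
    {"tx": 0.98,"ty": -0.29,"tz": 0,"ax": 0,"ay": 0,"az": 0},
    {"tx": 0.98,"ty": -0.29,"tz": 0,"ax": 0,"ay": 0,"az": 0},
    {"tx": 0.98,"ty": -0.29,"tz": 0,"ax": 0,"ay": 0,"az": 0},
    {"tx": 0.98,"ty": -0.29,"tz": 0,"ax": 0,"ay": 0,"az": 0},
  ],
)

```text
clock: 17.73
eef_pos: [559.6, 270.6, 183.1]
tcp_rot: [3.141, -0.0, 1.418]
contact_force: [-0.2, -0.2, -1.2]
opening: 0.703
grasp_force: 33.2
```

Call:
step_arm(
  moves=[
    {"tx": 0.98,"ty": -0.29,"tz": 0,"ax": 0,"ay": 0,"az": 0},
    {"tx": 0.98,"ty": -0.29,"tz": 0,"ax": 0,"ay": 0,"az": 0},
    {"tx": 0,"ty": 0,"tz": 0,"ax": 0,"ay": 0,"az": 0},
    {"tx": 0,"ty": 0,"tz": 0,"ax": 0,"ay": 0,"az": 0},
  ],
)

```text
clock: 18.23
eef_pos: [552.7, 319.9, 182.6]
tcp_rot: [3.141, 0.0, 1.419]
contact_force: [-0.0, 0.3, -0.7]
opening: 0.703
grasp_force: 33.2
```

```bash
python3 - <<'E'
from h import *
s=r.sense();print(s["eef_pos"])
im,d,P=cloud("scene"); cv2.imwrite("pics/s2.png",cv2.resize(im[:,:,::-1],(800,600),interpolation=cv2.INTER_CUBIC))
E
```

```text
[552.72533579 319.90430862 182.61084561]
```

View pics/s2.png

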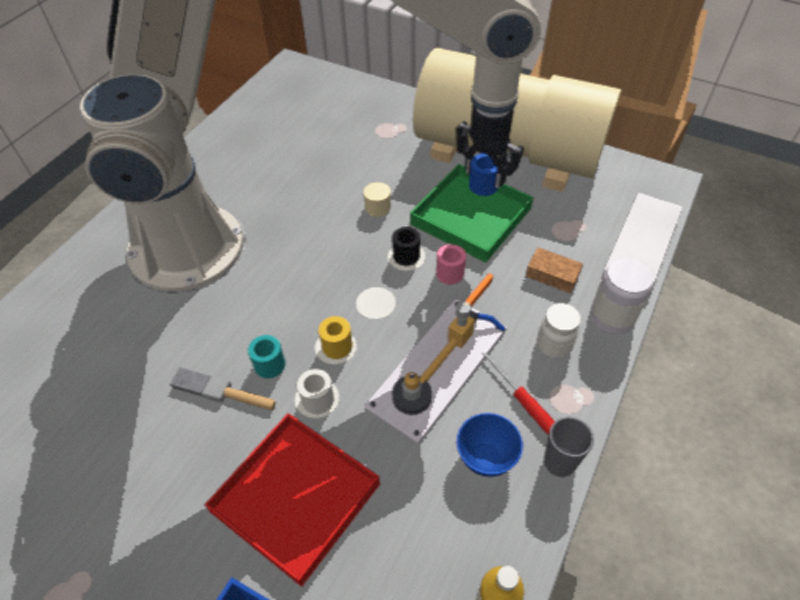

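Scene: blue is held over the green tray at (484,175) and the lever is still open. Lowering it.

Call:
step_arm(
  moves=[
    {"tx": 0,"ty": 0,"tz": 0.95,"ax": 0,"ay": 0,"az": 0},
    {"tx": 0,"ty": 0,"tz": 0.95,"ax": 0,"ay": 0,"az": 0},
    {"tx": 0,"ty": 0,"tz": 0.95,"ax": 0,"ay": 0,"az": 0},
    {"tx": 0,"ty": 0,"tz": 0.95,"ax": 0,"ay": 0,"az": 0},
    {"tx": 0,"ty": 0,"tz": 0.95,"ax": 0,"ay": 0,"az": 0},
  ],
)

```text
clock: 18.9
eef_pos: [553.1, 319.4, 63.0]
tcp_rot: [3.141, 0.0, 1.417]
contact_force: [-0.6, -0.3, -1.1]
opening: 0.707
grasp_force: 33.2
```

Call:
step_arm(
  moves=[
    {"tx": 0,"ty": 0,"tz": 0.55,"ax": 0,"ay": 0,"az": 0},
    {"tx": 0,"ty": 0,"tz": 0.2,"ax": 0,"ay": 0,"az": 0},
    {"tx": 0,"ty": 0,"tz": 0,"ax": 0,"ay": 0,"az": 0},
    {"tx": 0,"ty": 0,"tz": 0,"ax": 0,"ay": 0,"az": 0},
  ],
)

```text
clock: 19.4
eef_pos: [553.3, 320.6, 45.7]
tcp_rot: [3.141, -0.001, 1.418]
contact_force: [0.7, -0.5, -0.3]
opening: 0.709
grasp_force: 33.2
```

Call:
step_arm(
  moves=[
    {"tx": 0,"ty": 0,"tz": 0.09,"ax": 0,"ay": 0,"az": 0},
    {"tx": 0,"ty": 0,"tz": 0,"ax": 0,"ay": 0,"az": 0},
  ],
)

```text
clock: 19.65
eef_pos: [553.1, 320.6, 42.9]
tcp_rot: [3.141, -0.001, 1.418]
contact_force: [0.1, 0.3, 0.5]
opening: 0.708
grasp_force: 33.3
```

Call:
step_arm(
  moves=[
    {"tx": 0,"ty": 0,"tz": 0,"ax": 0,"ay": 0,"az": 0},
    {"tx": 0,"ty": 0,"tz": 0,"ax": 0,"ay": 0,"az": 0},
    {"tx": 0,"ty": 0,"tz": 0,"ax": 0,"ay": 0,"az": 0},
  ],
  gripper=0.8,
)

```text
clock: 20.02
eef_pos: [552.8, 320.4, 42.6]
tcp_rot: [-3.142, 0.0, 1.418]
contact_force: [0.1, 0.8, 0.1]
opening: 0.797
grasp_force: 0.0
```

Call:
step_arm(
  moves=[
    {"tx": 0,"ty": 0,"tz": -0.5,"ax": 0,"ay": 0,"az": 0},
    {"tx": 0,"ty": 0,"tz": -0.98,"ax": 0,"ay": 0,"az": 0},
    {"tx": 0,"ty": 0,"tz": -0.98,"ax": 0,"ay": 0,"az": 0},
    {"tx": 0,"ty": 0,"tz": -0.98,"ax": 0,"ay": 0,"az": 0},
    {"tx": 0,"ty": 0,"tz": -0.98,"ax": 0,"ay": 0,"az": 0},
  ],
)

```text
clock: 20.65
eef_pos: [552.9, 320.4, 154.8]
tcp_rot: [3.141, -0.001, 1.418]
contact_force: [-0.1, 0.7, 0.0]
opening: 0.802
grasp_force: 0.0
```

Call:
step_arm(
  moves=[
    {"tx": -0.95,"ty": -0.15,"tz": 0,"ax": 0,"ay": 0,"az": 0},
    {"tx": -0.95,"ty": -0.15,"tz": 0,"ax": 0,"ay": 0,"az": 0},
    {"tx": -0.95,"ty": -0.15,"tz": 0,"ax": 0,"ay": 0,"az": 0},
    {"tx": -0.95,"ty": -0.15,"tz": 0,"ax": 0,"ay": 0,"az": 0},
    {"tx": -0.95,"ty": -0.15,"tz": 0,"ax": 0,"ay": 0,"az": 0},
  ],
  gripper=1,
)

```text
clock: 21.28
eef_pos: [515.8, 204.5, 153.2]
tcp_rot: [3.141, -0.0, 1.418]
contact_force: [0.0, -0.2, 0.0]
opening: 1.0
grasp_force: 0.0
```

Call:
step_arm(
  moves=[
    {"tx": -0.95,"ty": -0.15,"tz": 0,"ax": 0,"ay": 0,"az": 0},
    {"tx": -0.95,"ty": -0.15,"tz": 0,"ax": 0,"ay": 0,"az": 0},
    {"tx": -0.95,"ty": -0.15,"tz": 0,"ax": 0,"ay": 0,"az": 0},
    {"tx": -0.95,"ty": -0.15,"tz": 0,"ax": 0,"ay": 0,"az": 0},
    {"tx": -0.95,"ty": -0.15,"tz": 0,"ax": 0,"ay": 0,"az": 0},
  ],
)

```text
clock: 21.9
eef_pos: [479.1, 89.9, 153.0]
tcp_rot: [3.142, -0.0, 1.418]
contact_force: [-0.0, 1.0, -0.2]
opening: 1.001
grasp_force: 0.0
```

Call:
step_arm(
  moves=[
    {"tx": -0.95,"ty": -0.15,"tz": 0,"ax": 0,"ay": 0,"az": 0},
    {"tx": -0.95,"ty": -0.15,"tz": 0,"ax": 0,"ay": 0,"az": 0},
    {"tx": -0.95,"ty": -0.15,"tz": 0,"ax": 0,"ay": 0,"az": 0},
    {"tx": -0.95,"ty": -0.15,"tz": 0,"ax": 0,"ay": 0,"az": 0},
    {"tx": -0.95,"ty": -0.15,"tz": 0,"ax": 0,"ay": 0,"az": 0},
  ],
)

```text
clock: 22.52
eef_pos: [442.4, -24.5, 153.1]
tcp_rot: [3.141, 0.0, 1.418]
contact_force: [-0.3, 0.6, 1.3]
opening: 0.998
grasp_force: 0.0
```

Call:
step_arm(
  moves=[
    {"tx": -0.95,"ty": -0.15,"tz": 0,"ax": 0,"ay": 0,"az": 0},
    {"tx": -0.95,"ty": -0.15,"tz": 0,"ax": 0,"ay": 0,"az": 0},
    {"tx": 0,"ty": 0,"tz": 0,"ax": 0,"ay": 0,"az": 0},
    {"tx": 0,"ty": 0,"tz": 0,"ax": 0,"ay": 0,"az": 0},
  ],
)

```text
clock: 23.02
eef_pos: [428.4, -69.0, 153.1]
tcp_rot: [3.141, -0.0, 1.418]
contact_force: [0.1, -0.0, 0.3]
opening: 1.0
grasp_force: 0.0
```

```bash
cat >> h.py <<'E'
def tool(dx,dy):
    y=r.sense()["tcp_rot"][2];c,s=np.cos(y),np.sin(y); return "tx %.2f ty %.2f"%((c*dx+s*dy)/25,(s*dx-c*dy)/25)
def wsee(c,R=48):
    s=r.sense();im,d,P=cloud("wrist")
    m=(P[...,2]>54)&(P[...,2]<67)&(np.hypot(P[...,0]-c[0],P[...,1]-c[1])<R);q=P[m][:,:2].astype(np.float32)
    (cx,cy),rr=cv2.minEnclosingCircle(q);print("eef",s["eef_pos"].round(1),"wrist",len(q),round(cx,1),round(cy,1),round(rr,1),"move",tool(cx-s["eef_pos"][0],cy-s["eef_pos"][1]))
    return im
E
python3 - <<'E'
from h import *
sleeves("top",dict(G,greenB=(553,318))); sleeves("scene",G)
wsee((429.8,-72))
im,d,P=cloud("top")
m=(np.hypot(P[...,0]-553,P[...,1]-319)<60)&(P[...,2]>58);print(m.sum(),cv2.minEnclosingCircle(P[m][:,:2].astype(np.float32)))
E
```

```text
top black 265 440.9 193.9 30.2 mean [440.3 193.1]
top blue few 0
top yellow few 0
top white few 0
top greenB 261 553.1 317.7 29.9 mean [552.2 316.3]
scene black 140 440.5 192.1 32.1 mean [441.3 192.8]
scene blue few 0
scene yellow 224 428.5 -73.2 31.2 mean [430.4 -74.6]
scene white 219 458.5 -190.2 30.7 mean [ 460.  -190.4]
eef [428.6 -68.6 153.1] wrist 3838 430.0 -71.7 30.0 move tx -0.11 ty 0.07
270 ((552.8561401367188, 317.56622314453125), 30.080549240112305)
```

Blue stands in the green tray. Yellow is next.

Call:
step_arm(
  moves=[
    {"tx": -0.11,"ty": 0.07,"tz": 0.92,"ax": 0,"ay": 0,"az": 0},
    {"tx": 0,"ty": 0,"tz": 0.92,"ax": 0,"ay": 0,"az": 0},
    {"tx": 0,"ty": 0,"tz": 0.92,"ax": 0,"ay": 0,"az": 0},
    {"tx": 0,"ty": 0,"tz": 0.92,"ax": 0,"ay": 0,"az": 0},
    {"tx": 0,"ty": 0,"tz": 0.92,"ax": 0,"ay": 0,"az": 0},
  ],
)

```text
clock: 23.85
eef_pos: [430.1, -71.5, 37.3]
tcp_rot: [3.141, -0.0, 1.419]
contact_force: [0.9, -0.6, 0.3]
opening: 0.998
grasp_force: 0.0
```

Call:
step_arm(
  moves=[
    {"tx": 0,"ty": 0,"tz": 0,"ax": 0,"ay": 0,"az": 0},
    {"tx": 0,"ty": 0,"tz": 0,"ax": 0,"ay": 0,"az": 0},
    {"tx": 0,"ty": 0,"tz": 0,"ax": 0,"ay": 0,"az": 0},
    {"tx": 0,"ty": 0,"tz": 0,"ax": 0,"ay": 0,"az": 0},
  ],
  gripper=0,
)

```text
clock: 24.35
eef_pos: [430.2, -72.0, 38.7]
tcp_rot: [3.14, 0.0, 1.418]
contact_force: [0.8, -0.1, -1.1]
opening: 0.704
grasp_force: 32.5
```

Call:
step_arm(
  moves=[
    {"tx": 0,"ty": 0,"tz": -1,"ax": 0,"ay": 0,"az": 0},
    {"tx": 0,"ty": 0,"tz": -1,"ax": 0,"ay": 0,"az": 0},
    {"tx": 0,"ty": 0,"tz": -1,"ax": 0,"ay": 0,"az": 0},
    {"tx": 0,"ty": 0,"tz": -1,"ax": 0,"ay": 0,"az": 0},
    {"tx": 0,"ty": 0,"tz": -1,"ax": 0,"ay": 0,"az": 0},
  ],
)

```text
clock: 24.98
eef_pos: [429.7, -72.0, 164.3]
tcp_rot: [3.141, 0.0, 1.418]
contact_force: [-0.3, -0.4, -0.4]
opening: 0.7
grasp_force: 33.0
```

Call:
step_arm(
  moves=[
    {"tx": -0.05,"ty": 0.93,"tz": 0,"ax": 0,"ay": 0,"az": 0},
    {"tx": -0.05,"ty": 0.93,"tz": 0,"ax": 0,"ay": 0,"az": 0},
    {"tx": -0.05,"ty": 0.93,"tz": 0,"ax": 0,"ay": 0,"az": 0},
    {"tx": -0.05,"ty": 0.93,"tz": 0,"ax": 0,"ay": 0,"az": 0},
  ],
)

```text
clock: 25.48
eef_pos: [521.6, -91.2, 163.4]
tcp_rot: [3.141, 0.0, 1.418]
contact_force: [-0.1, -0.2, -0.7]
opening: 0.7
grasp_force: 33.1
```

Call:
step_arm(
  moves=[
    {"tx": -0.05,"ty": 0.93,"tz": 0,"ax": 0,"ay": 0,"az": 0},
    {"tx": -0.05,"ty": 0.93,"tz": 0,"ax": 0,"ay": 0,"az": 0},
    {"tx": -0.05,"ty": 0.93,"tz": 0,"ax": 0,"ay": 0,"az": 0},
    {"tx": -0.05,"ty": 0.93,"tz": 0,"ax": 0,"ay": 0,"az": 0},
    {"tx": 0,"ty": 0,"tz": 0,"ax": 0,"ay": 0,"az": 0},
  ],
)

```text
clock: 26.1
eef_pos: [613.2, -110.4, 163.2]
tcp_rot: [3.14, 0.0, 1.418]
contact_force: [-0.7, 0.5, -1.1]
opening: 0.7
grasp_force: 33.1
```

Call:
step_arm(
  moves=[
    {"tx": 0,"ty": -0.06,"tz": 0.8,"ax": 0,"ay": 0,"az": 0},
    {"tx": 0,"ty": 0,"tz": 0.6,"ax": 0,"ay": 0,"az": 0},
    {"tx": 0,"ty": 0,"tz": 0.3,"ax": 0,"ay": 0,"az": 0},
    {"tx": 0,"ty": 0,"tz": 0.3,"ax": 0,"ay": 0,"az": 0},
    {"tx": 0,"ty": 0,"tz": 0.2,"ax": 0,"ay": 0,"az": 0},
  ],
)

```text
clock: 26.72
eef_pos: [610.6, -109.9, 107.8]
tcp_rot: [3.142, -0.0, 1.418]
contact_force: [-0.7, 0.6, -0.7]
opening: 0.701
grasp_force: 33.1
```

Call:
step_arm(
  moves=[
    {"tx": 0,"ty": 0,"tz": 0.2,"ax": 0,"ay": 0,"az": 0},
    {"tx": 0,"ty": 0,"tz": 0.1,"ax": 0,"ay": 0,"az": 0},
    {"tx": 0,"ty": 0,"tz": 0,"ax": 0,"ay": 0,"az": 0},
  ],
)

```text
clock: 27.1
eef_pos: [610.6, -109.9, 100.4]
tcp_rot: [-3.141, -0.0, 1.418]
contact_force: [-0.2, 0.3, -1.3]
opening: 0.704
grasp_force: 33.1
```

Call:
step_arm(
  moves=[
    {"tx": 0,"ty": 0,"tz": 0.1,"ax": 0,"ay": 0,"az": 0},
    {"tx": 0,"ty": 0,"tz": 0.06,"ax": 0,"ay": 0,"az": 0},
    {"tx": 0,"ty": 0,"tz": 0,"ax": 0,"ay": 0,"az": 0},
  ],
)

```text
clock: 27.48
eef_pos: [611.1, -109.9, 96.9]
tcp_rot: [3.141, -0.0, 1.418]
contact_force: [0.4, 0.3, 1.7]
opening: 0.697
grasp_force: 33.3
```

Call:
step_arm(
  moves=[
    {"tx": 0,"ty": 0,"tz": 0.06,"ax": 0,"ay": 0,"az": 0},
    {"tx": 0,"ty": 0,"tz": 0,"ax": 0,"ay": 0,"az": 0},
    {"tx": 0,"ty": 0,"tz": 0,"ax": 0,"ay": 0,"az": 0},
  ],
)

```text
clock: 27.85
eef_pos: [611.3, -110.0, 96.5]
tcp_rot: [3.14, 0.0, 1.418]
contact_force: [-2.3, 0.1, 13.2]
opening: 0.701
grasp_force: 34.0
```

```bash
python3 - <<'E'
from h import *
im,d,P=cloud("scene")
m=(np.hypot(P[...,0]-611,P[...,1]+111)<48)&(P[...,2]>60)&(P[...,2]<135)
h=cv2.cvtColor(im,cv2.COLOR_RGB2HSV);m&=(h[...,0]>15)&(h[...,0]<35)&(h[...,1]>110)
print(m.sum(),np.percentile(P[m][:,2],[1,5,50,95,99]),r.sense()["contact_force"])
cv2.imwrite("pics/s3.png",cv2.resize(im[190:310,190:350,::-1],(800,600),interpolation=cv2.INTER_CUBIC))
E
```

```text
376 [ 63.04988093  65.93884768 104.60701445 119.64637853 124.44237205] [-2.32576822  0.74624391 12.08259267]
```

View pics/s3.png

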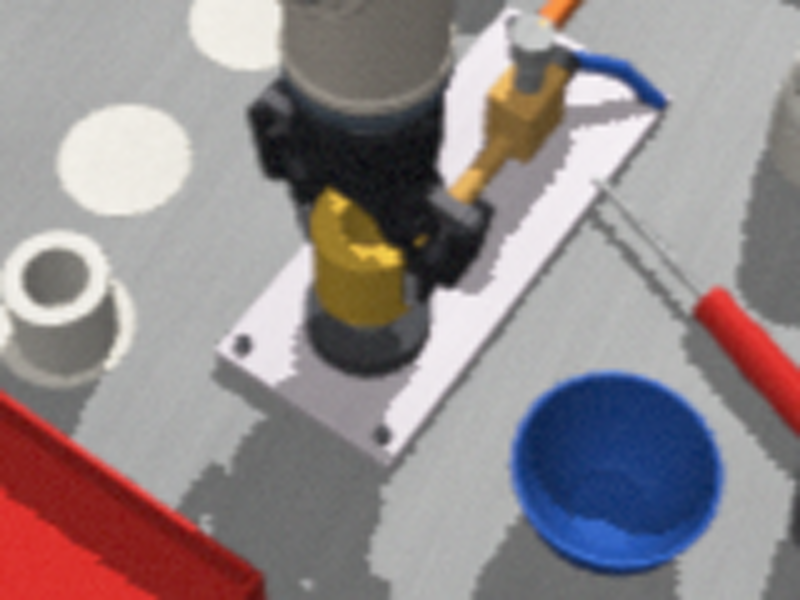

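Scene crop: yellow sits stopped high on the shoulder, with its foot above the collar at (360,300) and its top at about 119 mm. It is tight, so it goes to the red tray.

Call:
step_arm(
  moves=[
    {"tx": 0,"ty": 0,"tz": -0.6,"ax": 0,"ay": 0,"az": 0},
    {"tx": 0,"ty": 0,"tz": -1,"ax": 0,"ay": 0,"az": 0},
    {"tx": 0,"ty": 0,"tz": -1,"ax": 0,"ay": 0,"az": 0},
    {"tx": 0,"ty": 0,"tz": -0.9,"ax": 0,"ay": 0,"az": 0},
    {"tx": -0.98,"ty": -0.03,"tz": 0,"ax": 0,"ay": 0,"az": 0},
  ],
)

```text
clock: 28.52
eef_pos: [607.4, -133.4, 185.1]
tcp_rot: [3.138, -0.0, 1.42]
contact_force: [-0.8, 0.3, -0.5]
opening: 0.697
grasp_force: 33.2
```

Call:
step_arm(
  moves=[
    {"tx": -0.99,"ty": -0.03,"tz": 0,"ax": 0,"ay": 0,"az": 0},
    {"tx": -0.99,"ty": -0.03,"tz": 0,"ax": 0,"ay": 0,"az": 0},
    {"tx": -0.99,"ty": -0.03,"tz": 0,"ax": 0,"ay": 0,"az": 0},
    {"tx": -0.99,"ty": -0.03,"tz": 0,"ax": 0,"ay": 0,"az": 0},
  ],
)

```text
clock: 29.02
eef_pos: [587.7, -232.1, 182.9]
tcp_rot: [-3.141, -0.0, 1.418]
contact_force: [-0.4, 0.1, -0.7]
opening: 0.699
grasp_force: 33.2
```

Call:
step_arm(
  moves=[
    {"tx": -0.99,"ty": -0.03,"tz": 0,"ax": 0,"ay": 0,"az": 0},
    {"tx": -0.99,"ty": -0.03,"tz": 0,"ax": 0,"ay": 0,"az": 0},
    {"tx": -0.99,"ty": -0.03,"tz": 0,"ax": 0,"ay": 0,"az": 0},
    {"tx": -0.99,"ty": -0.03,"tz": 0,"ax": 0,"ay": 0,"az": 0},
    {"tx": 0,"ty": 0,"tz": 0,"ax": 0,"ay": 0,"az": 0},
  ],
)

```text
clock: 29.65
eef_pos: [569.7, -330.9, 182.5]
tcp_rot: [3.141, 0.0, 1.416]
contact_force: [-0.4, -0.2, -1.1]
opening: 0.7
grasp_force: 33.2
```

Call:
step_arm(
  moves=[
    {"tx": 0,"ty": 0,"tz": 0.95,"ax": 0,"ay": 0,"az": 0},
    {"tx": 0,"ty": 0,"tz": 0.95,"ax": 0,"ay": 0,"az": 0},
    {"tx": 0,"ty": 0,"tz": 0.95,"ax": 0,"ay": 0,"az": 0},
    {"tx": 0,"ty": 0,"tz": 0.95,"ax": 0,"ay": 0,"az": 0},
    {"tx": 0,"ty": 0,"tz": 0.8,"ax": 0,"ay": 0,"az": 0},
  ],
)

```text
clock: 30.28
eef_pos: [570.1, -328.3, 66.5]
tcp_rot: [-3.141, -0.0, 1.419]
contact_force: [-0.1, 1.0, 0.2]
opening: 0.699
grasp_force: 33.2
```

Call:
step_arm(
  moves=[
    {"tx": 0,"ty": 0,"tz": 0.6,"ax": 0,"ay": 0,"az": 0},
    {"tx": 0,"ty": 0,"tz": 0.2,"ax": 0,"ay": 0,"az": 0},
    {"tx": 0,"ty": 0,"tz": 0.1,"ax": 0,"ay": 0,"az": 0},
    {"tx": 0,"ty": 0,"tz": 0,"ax": 0,"ay": 0,"az": 0},
  ],
)

```text
clock: 30.78
eef_pos: [570.5, -329.0, 45.5]
tcp_rot: [3.141, 0.0, 1.418]
contact_force: [-0.2, -0.8, -1.0]
opening: 0.698
grasp_force: 33.2
```

Call:
step_arm(
  moves=[
    {"tx": 0,"ty": 0,"tz": 0,"ax": 0,"ay": 0,"az": 0},
    {"tx": 0,"ty": 0,"tz": 0,"ax": 0,"ay": 0,"az": 0},
    {"tx": 0,"ty": 0,"tz": 0,"ax": 0,"ay": 0,"az": 0},
  ],
  gripper=0.8,
)

```text
clock: 31.15
eef_pos: [570.3, -328.9, 45.3]
tcp_rot: [3.141, 0.0, 1.418]
contact_force: [-0.4, -0.1, -0.4]
opening: 0.799
grasp_force: 0.0
```

Call:
step_arm(
  moves=[
    {"tx": 0,"ty": 0,"tz": -0.5,"ax": 0,"ay": 0,"az": 0},
    {"tx": 0,"ty": 0,"tz": -0.98,"ax": 0,"ay": 0,"az": 0},
    {"tx": 0,"ty": 0,"tz": -0.98,"ax": 0,"ay": 0,"az": 0},
    {"tx": 0,"ty": 0,"tz": -0.98,"ax": 0,"ay": 0,"az": 0},
    {"tx": 0,"ty": 0,"tz": -0.98,"ax": 0,"ay": 0,"az": 0},
  ],
)

```text
clock: 31.78
eef_pos: [570.3, -328.9, 157.4]
tcp_rot: [3.141, 0.0, 1.418]
contact_force: [1.0, -0.2, 0.6]
opening: 0.8
grasp_force: 0.0
```

Call:
step_arm(
  moves=[
    {"tx": 0.82,"ty": -0.87,"tz": 0,"ax": 0,"ay": 0,"az": 0},
    {"tx": 0.82,"ty": -0.87,"tz": 0,"ax": 0,"ay": 0,"az": 0},
    {"tx": 0.82,"ty": -0.87,"tz": 0,"ax": 0,"ay": 0,"az": 0},
    {"tx": 0.82,"ty": -0.87,"tz": 0,"ax": 0,"ay": 0,"az": 0},
  ],
  gripper=1,
)

```text
clock: 32.28
eef_pos: [496.2, -233.9, 156.5]
tcp_rot: [3.141, 0.0, 1.418]
contact_force: [0.7, -0.0, 0.4]
opening: 1.0
grasp_force: 0.0
```

Call:
step_arm(
  moves=[
    {"tx": 0.82,"ty": -0.87,"tz": 0,"ax": 0,"ay": 0,"az": 0},
    {"tx": 0.82,"ty": -0.87,"tz": 0,"ax": 0,"ay": 0,"az": 0},
    {"tx": 0,"ty": 0,"tz": 0,"ax": 0,"ay": 0,"az": 0},
    {"tx": 0,"ty": 0,"tz": 0,"ax": 0,"ay": 0,"az": 0},
  ],
)

```text
clock: 32.78
eef_pos: [460.7, -187.9, 156.4]
tcp_rot: [3.14, 0.001, 1.419]
contact_force: [0.7, -0.4, 0.9]
opening: 1.002
grasp_force: 0.0
```

```bash
python3 - <<'E'
from h import *
sleeves("top",dict(G,yel=(570,-330),blu=(553,318))); sleeves("scene",dict(G,yel=(570,-330)))
im=wsee((459,-188));cv2.imwrite("pics/w3.png",im[...,::-1])
E
```

```text
top black 263 440.4 193.7 29.9 mean [440.2 193.1]
top blue few 0
top yellow few 0
top white 129 459.3 -183.8 27.7 mean [ 460.3 -173.4]
top yel few 0
top blu 266 553.0 317.9 30.0 mean [552.3 316.8]
scene black 140 441.8 194.1 32.1 mean [442.  193.4]
scene blue few 0
scene yellow few 0
scene white 214 459.7 -189.4 30.9 mean [ 459.8 -191.2]
scene yel 349 571.4 -330.6 30.6 mean [ 572.1 -332.3]
eef [ 460.7 -188.1  156. ] wrist 3122 459.3 -187.9 29.9 move tx -0.00 ty -0.06
```

View pics/w3.png

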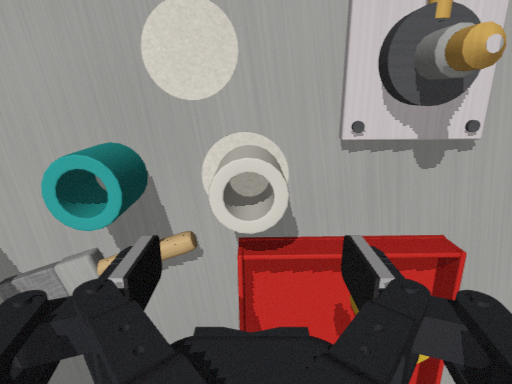

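Wrist view: white is at (248,190). The brush handle tip at (190,243) is clear of the finger path.

Call:
step_arm(
  moves=[
    {"tx": 0,"ty": -0.06,"tz": 0.95,"ax": 0,"ay": 0,"az": 0},
    {"tx": 0,"ty": 0,"tz": 0.95,"ax": 0,"ay": 0,"az": 0},
    {"tx": 0,"ty": 0,"tz": 0.95,"ax": 0,"ay": 0,"az": 0},
    {"tx": 0,"ty": 0,"tz": 0.95,"ax": 0,"ay": 0,"az": 0},
    {"tx": 0,"ty": 0,"tz": 0.92,"ax": 0,"ay": 0,"az": 0},
  ],
)

```text
clock: 33.55
eef_pos: [458.8, -187.7, 36.6]
tcp_rot: [3.141, 0.0, 1.418]
contact_force: [0.1, 1.3, 0.8]
opening: 0.998
grasp_force: 0.0
```

Call:
step_arm(
  moves=[
    {"tx": 0,"ty": 0,"tz": 0,"ax": 0,"ay": 0,"az": 0},
    {"tx": 0,"ty": 0,"tz": 0,"ax": 0,"ay": 0,"az": 0},
    {"tx": 0,"ty": 0,"tz": 0,"ax": 0,"ay": 0,"az": 0},
    {"tx": 0,"ty": 0,"tz": 0,"ax": 0,"ay": 0,"az": 0},
  ],
  gripper=0,
)

```text
clock: 34.05
eef_pos: [458.8, -187.3, 38.2]
tcp_rot: [3.14, 0.0, 1.418]
contact_force: [0.9, 0.1, -1.7]
opening: 0.688
grasp_force: 32.4
```

Call:
step_arm(
  moves=[
    {"tx": 0,"ty": 0,"tz": -1,"ax": 0,"ay": 0,"az": 0},
    {"tx": 0,"ty": 0,"tz": -1,"ax": 0,"ay": 0,"az": 0},
    {"tx": 0,"ty": 0,"tz": -1,"ax": 0,"ay": 0,"az": 0},
    {"tx": 0,"ty": 0,"tz": -1,"ax": 0,"ay": 0,"az": 0},
    {"tx": 0,"ty": 0,"tz": -1,"ax": 0,"ay": 0,"az": 0},
  ],
)

```text
clock: 34.67
eef_pos: [458.3, -187.1, 163.7]
tcp_rot: [3.141, 0.0, 1.418]
contact_force: [0.6, -0.2, -1.0]
opening: 0.687
grasp_force: 32.9
```

Call:
step_arm(
  moves=[
    {"tx": 0.67,"ty": 0.92,"tz": 0,"ax": 0,"ay": 0,"az": 0},
    {"tx": 0.67,"ty": 0.92,"tz": 0,"ax": 0,"ay": 0,"az": 0},
    {"tx": 0.67,"ty": 0.92,"tz": 0,"ax": 0,"ay": 0,"az": 0},
  ],
)

```text
clock: 35.05
eef_pos: [534.9, -147.5, 163.1]
tcp_rot: [3.141, 0.0, 1.418]
contact_force: [0.2, 0.7, -1.2]
opening: 0.691
grasp_force: 33.0
```

Call:
step_arm(
  moves=[
    {"tx": 0.67,"ty": 0.92,"tz": 0,"ax": 0,"ay": 0,"az": 0},
    {"tx": 0.67,"ty": 0.92,"tz": 0,"ax": 0,"ay": 0,"az": 0},
    {"tx": 0.67,"ty": 0.92,"tz": 0,"ax": 0,"ay": 0,"az": 0},
    {"tx": 0,"ty": 0,"tz": 0,"ax": 0,"ay": 0,"az": 0},
    {"tx": 0,"ty": 0,"tz": 0,"ax": 0,"ay": 0,"az": 0},
  ],
)

```text
clock: 35.67
eef_pos: [609.3, -108.8, 162.4]
tcp_rot: [-3.141, 0.0, 1.419]
contact_force: [0.5, 0.3, -1.3]
opening: 0.689
grasp_force: 33.0
```

Call:
step_arm(
  moves=[
    {"tx": -0.04,"ty": 0.09,"tz": 0.8,"ax": 0,"ay": 0,"az": 0},
    {"tx": 0,"ty": 0,"tz": 0.6,"ax": 0,"ay": 0,"az": 0},
    {"tx": 0,"ty": 0,"tz": 0.3,"ax": 0,"ay": 0,"az": 0},
    {"tx": 0,"ty": 0,"tz": 0.3,"ax": 0,"ay": 0,"az": 0},
    {"tx": 0,"ty": 0,"tz": 0.2,"ax": 0,"ay": 0,"az": 0},
  ],
)

```text
clock: 36.3
eef_pos: [612.0, -110.1, 107.1]
tcp_rot: [-3.141, -0.0, 1.418]
contact_force: [0.4, 0.3, -1.9]
opening: 0.689
grasp_force: 33.1
```

Call:
step_arm(
  moves=[
    {"tx": 0,"ty": 0,"tz": 0.2,"ax": 0,"ay": 0,"az": 0},
    {"tx": 0,"ty": 0,"tz": 0.1,"ax": 0,"ay": 0,"az": 0},
    {"tx": 0,"ty": 0,"tz": 0,"ax": 0,"ay": 0,"az": 0},
  ],
)

```text
clock: 36.67
eef_pos: [612.1, -110.1, 100.0]
tcp_rot: [-3.142, -0.0, 1.418]
contact_force: [-0.4, 0.0, -0.9]
opening: 0.692
grasp_force: 33.1
```

Call:
step_arm(
  moves=[
    {"tx": 0,"ty": 0,"tz": 0.1,"ax": 0,"ay": 0,"az": 0},
    {"tx": 0,"ty": 0,"tz": 0.06,"ax": 0,"ay": 0,"az": 0},
    {"tx": 0,"ty": 0,"tz": 0,"ax": 0,"ay": 0,"az": 0},
  ],
)

```text
clock: 37.05
eef_pos: [612.0, -110.1, 95.9]
tcp_rot: [-3.141, 0.0, 1.418]
contact_force: [0.5, -0.7, -1.3]
opening: 0.687
grasp_force: 33.1
```

Call:
step_arm(
  moves=[
    {"tx": 0,"ty": 0,"tz": 0.1,"ax": 0,"ay": 0,"az": 0},
    {"tx": 0,"ty": 0,"tz": 0.1,"ax": 0,"ay": 0,"az": 0},
    {"tx": 0,"ty": 0,"tz": 0,"ax": 0,"ay": 0,"az": 0},
  ],
)

```text
clock: 37.42
eef_pos: [611.9, -110.1, 90.7]
tcp_rot: [-3.141, -0.0, 1.418]
contact_force: [0.9, 0.1, -2.1]
opening: 0.688
grasp_force: 33.1
```

Call:
step_arm(
  moves=[
    {"tx": 0,"ty": 0,"tz": 0.06,"ax": 0,"ay": 0,"az": 0},
    {"tx": 0,"ty": 0,"tz": 0.1,"ax": 0,"ay": 0,"az": 0},
    {"tx": 0,"ty": 0,"tz": 0,"ax": 0,"ay": 0,"az": 0},
  ],
)

```text
clock: 37.8
eef_pos: [611.9, -110.1, 86.8]
tcp_rot: [-3.141, -0.0, 1.418]
contact_force: [-0.3, 1.2, -1.7]
opening: 0.685
grasp_force: 33.1
```

Down past the shoulder without force, so white is good. Continuing to the collar.

Call:
step_arm(
  moves=[
    {"tx": 0,"ty": 0,"tz": 0.2,"ax": 0,"ay": 0,"az": 0},
    {"tx": 0,"ty": 0,"tz": 0.2,"ax": 0,"ay": 0,"az": 0},
    {"tx": 0,"ty": 0,"tz": 0.2,"ax": 0,"ay": 0,"az": 0},
    {"tx": 0,"ty": 0,"tz": 0,"ax": 0,"ay": 0,"az": 0},
  ],
)

```text
clock: 38.3
eef_pos: [611.7, -110.0, 71.4]
tcp_rot: [-3.14, -0.0, 1.418]
contact_force: [-0.6, -0.2, -1.5]
opening: 0.69
grasp_force: 33.1
```

Call:
step_arm(
  moves=[
    {"tx": 0,"ty": 0,"tz": 0.12,"ax": 0,"ay": 0,"az": 0},
    {"tx": 0,"ty": 0,"tz": 0,"ax": 0,"ay": 0,"az": 0},
    {"tx": 0,"ty": 0,"tz": 0,"ax": 0,"ay": 0,"az": 0},
  ],
)

```text
clock: 38.67
eef_pos: [612.2, -110.1, 69.1]
tcp_rot: [3.141, -0.0, 1.418]
contact_force: [-0.1, -0.5, -1.9]
opening: 0.693
grasp_force: 33.1
```

Call:
step_arm(
  moves=[
    {"tx": 0,"ty": 0,"tz": 0.08,"ax": 0,"ay": 0,"az": 0},
    {"tx": 0,"ty": 0,"tz": 0,"ax": 0,"ay": 0,"az": 0},
    {"tx": 0,"ty": 0,"tz": 0,"ax": 0,"ay": 0,"az": 0},
  ],
)

```text
clock: 39.05
eef_pos: [612.4, -110.2, 67.7]
tcp_rot: [3.141, 0.0, 1.418]
contact_force: [-1.2, -0.4, 5.2]
opening: 0.688
grasp_force: 33.5
```

White is good and goes to the green tray.

Call:
step_arm(
  moves=[
    {"tx": 0,"ty": 0,"tz": -0.6,"ax": 0,"ay": 0,"az": 0},
    {"tx": 0,"ty": 0,"tz": -1,"ax": 0,"ay": 0,"az": 0},
    {"tx": 0,"ty": 0,"tz": -1,"ax": 0,"ay": 0,"az": 0},
    {"tx": 0,"ty": 0,"tz": -1,"ax": 0,"ay": 0,"az": 0},
    {"tx": 0,"ty": 0,"tz": -1,"ax": 0,"ay": 0,"az": 0},
  ],
)

```text
clock: 39.67
eef_pos: [612.1, -110.1, 183.8]
tcp_rot: [3.141, 0.0, 1.418]
contact_force: [-0.1, 0.4, -1.5]
opening: 0.688
grasp_force: 33.0
```

Call:
step_arm(
  moves=[
    {"tx": 0.97,"ty": -0.49,"tz": 0,"ax": 0,"ay": 0,"az": 0},
    {"tx": 0.97,"ty": -0.49,"tz": 0,"ax": 0,"ay": 0,"az": 0},
    {"tx": 0.97,"ty": -0.49,"tz": 0,"ax": 0,"ay": 0,"az": 0},
    {"tx": 0.97,"ty": -0.49,"tz": 0,"ax": 0,"ay": 0,"az": 0},
    {"tx": 0.97,"ty": -0.49,"tz": 0,"ax": 0,"ay": 0,"az": 0},
  ],
)

```text
clock: 40.3
eef_pos: [569.8, 19.8, 183.0]
tcp_rot: [3.141, -0.0, 1.418]
contact_force: [0.2, 0.2, -1.4]
opening: 0.692
grasp_force: 33.1
```

Call:
step_arm(
  moves=[
    {"tx": 0.97,"ty": -0.49,"tz": 0,"ax": 0,"ay": 0,"az": 0},
    {"tx": 0.97,"ty": -0.49,"tz": 0,"ax": 0,"ay": 0,"az": 0},
    {"tx": 0.97,"ty": -0.49,"tz": 0,"ax": 0,"ay": 0,"az": 0},
    {"tx": 0.97,"ty": -0.49,"tz": 0,"ax": 0,"ay": 0,"az": 0},
    {"tx": 0.97,"ty": -0.49,"tz": 0,"ax": 0,"ay": 0,"az": 0},
  ],
)

```text
clock: 40.92
eef_pos: [527.6, 149.0, 182.9]
tcp_rot: [3.141, -0.0, 1.418]
contact_force: [0.9, -0.6, -1.4]
opening: 0.689
grasp_force: 33.1
```

Call:
step_arm(
  moves=[
    {"tx": 0.98,"ty": -0.49,"tz": 0,"ax": 0,"ay": 0,"az": 0},
    {"tx": 0.98,"ty": -0.49,"tz": 0,"ax": 0,"ay": 0,"az": 0},
    {"tx": 0.98,"ty": -0.49,"tz": 0,"ax": 0,"ay": 0,"az": 0},
    {"tx": 0.98,"ty": -0.49,"tz": 0,"ax": 0,"ay": 0,"az": 0},
    {"tx": 0.98,"ty": -0.49,"tz": 0,"ax": 0,"ay": 0,"az": 0},
  ],
)

```text
clock: 41.55
eef_pos: [485.7, 279.5, 183.0]
tcp_rot: [3.141, -0.001, 1.418]
contact_force: [0.2, -0.6, -1.3]
opening: 0.69
grasp_force: 33.1
```

Call:
step_arm(
  moves=[
    {"tx": 0.98,"ty": -0.49,"tz": 0,"ax": 0,"ay": 0,"az": 0},
    {"tx": 0.98,"ty": -0.49,"tz": 0,"ax": 0,"ay": 0,"az": 0},
    {"tx": 0,"ty": 0,"tz": 0,"ax": 0,"ay": 0,"az": 0},
    {"tx": 0,"ty": 0,"tz": 0,"ax": 0,"ay": 0,"az": 0},
  ],
)

```text
clock: 42.05
eef_pos: [469.2, 330.4, 182.4]
tcp_rot: [3.141, 0.0, 1.419]
contact_force: [-0.4, -0.4, -0.2]
opening: 0.684
grasp_force: 33.0
```

```bash
python3 - <<'E'
from h import *
sleeves("top",dict(black=G["black"],yel=(570,-330),blu=(553,318)));sleeves("scene",dict(blu=(553,318)))
E
```

```text
top black 267 440.5 193.7 30.0 mean [440.4 193.1]
top yel 320 570.8 -330.5 30.5 mean [ 569.7 -330.3]
top blu 269 553.5 317.7 30.3 mean [552.6 317.3]
scene blu 162 553.7 317.3 31.8 mean [553.3 315. ]
```

Call:
step_arm(
  moves=[
    {"tx": 0,"ty": 0,"tz": 0.95,"ax": 0,"ay": 0,"az": 0},
    {"tx": 0,"ty": 0,"tz": 0.95,"ax": 0,"ay": 0,"az": 0},
    {"tx": 0,"ty": 0,"tz": 0.95,"ax": 0,"ay": 0,"az": 0},
    {"tx": 0,"ty": 0,"tz": 0.95,"ax": 0,"ay": 0,"az": 0},
    {"tx": 0,"ty": 0,"tz": 0.95,"ax": 0,"ay": 0,"az": 0},
  ],
)

```text
clock: 42.78
eef_pos: [469.6, 330.0, 62.7]
tcp_rot: [3.141, -0.0, 1.417]
contact_force: [-0.7, 0.3, -0.4]
opening: 0.691
grasp_force: 33.1
```

Call:
step_arm(
  moves=[
    {"tx": 0,"ty": 0,"tz": 0.55,"ax": 0,"ay": 0,"az": 0},
    {"tx": 0,"ty": 0,"tz": 0.2,"ax": 0,"ay": 0,"az": 0},
    {"tx": 0,"ty": 0,"tz": 0.09,"ax": 0,"ay": 0,"az": 0},
    {"tx": 0,"ty": 0,"tz": 0,"ax": 0,"ay": 0,"az": 0},
  ],
)

```text
clock: 43.28
eef_pos: [469.6, 330.9, 43.0]
tcp_rot: [3.141, -0.001, 1.418]
contact_force: [0.3, 0.7, -1.2]
opening: 0.686
grasp_force: 33.0
```

Call:
step_arm(
  moves=[
    {"tx": 0,"ty": 0,"tz": 0,"ax": 0,"ay": 0,"az": 0},
    {"tx": 0,"ty": 0,"tz": 0,"ax": 0,"ay": 0,"az": 0},
    {"tx": 0,"ty": 0,"tz": 0,"ax": 0,"ay": 0,"az": 0},
  ],
  gripper=0.79,
)

```text
clock: 43.65
eef_pos: [469.2, 330.8, 42.5]
tcp_rot: [3.141, -0.0, 1.418]
contact_force: [-1.0, 0.4, -0.4]
opening: 0.789
grasp_force: 0.0
```

Call:
step_arm(
  moves=[
    {"tx": 0,"ty": 0,"tz": -0.5,"ax": 0,"ay": 0,"az": 0},
    {"tx": 0,"ty": 0,"tz": -0.98,"ax": 0,"ay": 0,"az": 0},
    {"tx": 0,"ty": 0,"tz": -0.98,"ax": 0,"ay": 0,"az": 0},
    {"tx": 0,"ty": 0,"tz": -0.98,"ax": 0,"ay": 0,"az": 0},
    {"tx": 0,"ty": 0,"tz": -0.98,"ax": 0,"ay": 0,"az": 0},
  ],
)

```text
clock: 44.28
eef_pos: [469.2, 330.7, 154.5]
tcp_rot: [3.141, -0.001, 1.418]
contact_force: [-0.3, -0.0, 0.7]
opening: 0.793
grasp_force: 0.0
```

Call:
step_arm(
  moves=[
    {"tx": -0.91,"ty": -0.05,"tz": 0,"ax": 0,"ay": 0,"az": 0},
    {"tx": -0.91,"ty": -0.05,"tz": 0,"ax": 0,"ay": 0,"az": 0},
    {"tx": -0.91,"ty": -0.05,"tz": 0,"ax": 0,"ay": 0,"az": 0},
    {"tx": -0.91,"ty": -0.05,"tz": 0,"ax": 0,"ay": 0,"az": 0},
  ],
  gripper=1,
)

```text
clock: 44.78
eef_pos: [449.5, 239.4, 152.2]
tcp_rot: [-3.14, 0.001, 1.418]
contact_force: [0.1, 0.4, 0.2]
opening: 1.002
grasp_force: 0.0
```

Call:
step_arm(
  moves=[
    {"tx": -0.91,"ty": -0.05,"tz": 0,"ax": 0,"ay": 0,"az": 0},
    {"tx": -0.91,"ty": -0.05,"tz": 0,"ax": 0,"ay": 0,"az": 0},
    {"tx": 0,"ty": 0,"tz": 0,"ax": 0,"ay": 0,"az": 0},
    {"tx": 0,"ty": 0,"tz": 0,"ax": 0,"ay": 0,"az": 0},
  ],
)

```text
clock: 45.28
eef_pos: [441.4, 197.0, 153.0]
tcp_rot: [3.141, -0.001, 1.418]
contact_force: [0.6, 0.1, 0.1]
opening: 0.999
grasp_force: 0.0
```

```bash
python3 - <<'E'
from h import *
im=wsee((441,195));cv2.imwrite("pics/w4.png",im[...,::-1])
sleeves("scene",dict(whi=(469,330),blu=(553,318)));sleeves("top",dict(yel=(570,-330),whi=(469,330),blu=(553,318)))
E
```

```text
eef [441.4 197.  153. ] wrist 3207 440.9 196.0 30.0 move tx -0.04 ty -0.01
scene whi 112 469.2 326.5 32.2 mean [476.8 326. ]
scene blu 164 554.7 318.7 31.6 mean [553.5 316.2]
top yel 312 570.5 -330.6 30.2 mean [ 569.3 -329.1]
top whi few 0
top blu 37 572.1 327.8 18.5 mean [575.  328.3]
```

View pics/w4.png

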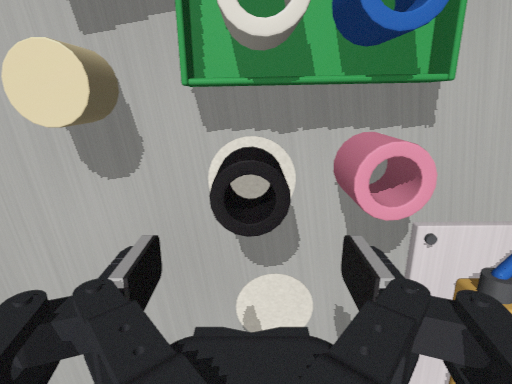

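Wrist view: black is at (250,190), pink at (385,175) is just clear, and white and blue stand in the green tray. Narrowing the opening slightly for the descent.

Call:
step_arm(
  moves=[
    {"tx": -0.04,"ty": -0.01,"tz": 0.92,"ax": 0,"ay": 0,"az": 0},
    {"tx": 0,"ty": 0,"tz": 0.92,"ax": 0,"ay": 0,"az": 0},
    {"tx": 0,"ty": 0,"tz": 0.92,"ax": 0,"ay": 0,"az": 0},
    {"tx": 0,"ty": 0,"tz": 0.92,"ax": 0,"ay": 0,"az": 0},
    {"tx": 0,"ty": 0,"tz": 0.92,"ax": 0,"ay": 0,"az": 0},
  ],
  gripper=0.9,
)

```text
clock: 46.05
eef_pos: [440.8, 196.6, 37.0]
tcp_rot: [3.141, -0.0, 1.419]
contact_force: [0.9, -0.2, -0.4]
opening: 0.901
grasp_force: 0.0
```

Call:
step_arm(
  moves=[
    {"tx": 0,"ty": 0,"tz": 0,"ax": 0,"ay": 0,"az": 0},
    {"tx": 0,"ty": 0,"tz": 0,"ax": 0,"ay": 0,"az": 0},
    {"tx": 0,"ty": 0,"tz": 0,"ax": 0,"ay": 0,"az": 0},
    {"tx": 0,"ty": 0,"tz": 0,"ax": 0,"ay": 0,"az": 0},
  ],
  gripper=0,
)

```text
clock: 46.55
eef_pos: [440.9, 196.2, 38.4]
tcp_rot: [3.141, -0.001, 1.418]
contact_force: [-0.5, 0.2, -1.2]
opening: 0.687
grasp_force: 32.5
```

Call:
step_arm(
  moves=[
    {"tx": 0,"ty": 0,"tz": -1,"ax": 0,"ay": 0,"az": 0},
    {"tx": 0,"ty": 0,"tz": -1,"ax": 0,"ay": 0,"az": 0},
    {"tx": 0,"ty": 0,"tz": -1,"ax": 0,"ay": 0,"az": 0},
    {"tx": 0,"ty": 0,"tz": -1,"ax": 0,"ay": 0,"az": 0},
    {"tx": 0,"ty": 0,"tz": -1,"ax": 0,"ay": 0,"az": 0},
  ],
)

```text
clock: 47.18
eef_pos: [440.5, 195.9, 164.0]
tcp_rot: [3.141, -0.0, 1.418]
contact_force: [0.7, 0.5, -2.2]
opening: 0.682
grasp_force: 33.2
```

Call:
step_arm(
  moves=[
    {"tx": -0.92,"ty": 0.72,"tz": 0,"ax": 0,"ay": 0,"az": 0},
    {"tx": -0.92,"ty": 0.72,"tz": 0,"ax": 0,"ay": 0,"az": 0},
    {"tx": -0.92,"ty": 0.72,"tz": 0,"ax": 0,"ay": 0,"az": 0},
    {"tx": -0.92,"ty": 0.72,"tz": 0,"ax": 0,"ay": 0,"az": 0},
    {"tx": -0.92,"ty": 0.72,"tz": 0,"ax": 0,"ay": 0,"az": 0},
  ],
)

```text
clock: 47.8
eef_pos: [512.4, 67.7, 163.2]
tcp_rot: [3.141, -0.0, 1.418]
contact_force: [0.5, 0.3, -1.3]
opening: 0.685
grasp_force: 33.2
```

Call:
step_arm(
  moves=[
    {"tx": -0.92,"ty": 0.72,"tz": 0,"ax": 0,"ay": 0,"az": 0},
    {"tx": -0.92,"ty": 0.72,"tz": 0,"ax": 0,"ay": 0,"az": 0},
    {"tx": -0.92,"ty": 0.72,"tz": 0,"ax": 0,"ay": 0,"az": 0},
    {"tx": -0.92,"ty": 0.72,"tz": 0,"ax": 0,"ay": 0,"az": 0},
    {"tx": -0.92,"ty": 0.72,"tz": 0,"ax": 0,"ay": 0,"az": 0},
  ],
)

```text
clock: 48.42
eef_pos: [583.9, -59.6, 163.1]
tcp_rot: [3.141, -0.0, 1.418]
contact_force: [0.4, 0.3, -0.7]
opening: 0.69
grasp_force: 33.2
```

Call:
step_arm(
  moves=[
    {"tx": -0.92,"ty": 0.72,"tz": 0,"ax": 0,"ay": 0,"az": 0},
    {"tx": -0.92,"ty": 0.72,"tz": 0,"ax": 0,"ay": 0,"az": 0},
    {"tx": 0,"ty": 0,"tz": 0,"ax": 0,"ay": 0,"az": 0},
    {"tx": 0,"ty": 0,"tz": 0,"ax": 0,"ay": 0,"az": 0},
  ],
)

```text
clock: 48.92
eef_pos: [611.6, -109.3, 162.7]
tcp_rot: [-3.141, -0.0, 1.418]
contact_force: [-0.3, 0.1, -1.7]
opening: 0.688
grasp_force: 33.2
```

Call:
step_arm(
  moves=[
    {"tx": -0.03,"ty": 0,"tz": 0.8,"ax": 0,"ay": 0,"az": 0},
    {"tx": 0,"ty": 0,"tz": 0.6,"ax": 0,"ay": 0,"az": 0},
    {"tx": 0,"ty": 0,"tz": 0.3,"ax": 0,"ay": 0,"az": 0},
    {"tx": 0,"ty": 0,"tz": 0.3,"ax": 0,"ay": 0,"az": 0},
    {"tx": 0,"ty": 0,"tz": 0.2,"ax": 0,"ay": 0,"az": 0},
  ],
)

```text
clock: 49.55
eef_pos: [612.1, -110.3, 107.3]
tcp_rot: [-3.141, -0.0, 1.418]
contact_force: [1.1, -0.3, -2.2]
opening: 0.69
grasp_force: 33.3
```

Call:
step_arm(
  moves=[
    {"tx": 0,"ty": 0,"tz": 0.2,"ax": 0,"ay": 0,"az": 0},
    {"tx": 0,"ty": 0,"tz": 0.1,"ax": 0,"ay": 0,"az": 0},
    {"tx": 0,"ty": 0,"tz": 0,"ax": 0,"ay": 0,"az": 0},
  ],
)

```text
clock: 49.92
eef_pos: [612.0, -110.4, 100.3]
tcp_rot: [-3.142, 0.0, 1.418]
contact_force: [-0.2, 0.3, -1.4]
opening: 0.692
grasp_force: 33.3
```

Call:
step_arm(
  moves=[
    {"tx": 0,"ty": 0,"tz": 0.1,"ax": 0,"ay": 0,"az": 0},
    {"tx": 0,"ty": 0,"tz": 0.06,"ax": 0,"ay": 0,"az": 0},
    {"tx": 0,"ty": 0,"tz": 0.04,"ax": 0,"ay": 0,"az": 0},
    {"tx": 0,"ty": 0,"tz": 0,"ax": 0,"ay": 0,"az": 0},
  ],
)

```text
clock: 50.42
eef_pos: [612.0, -110.3, 95.2]
tcp_rot: [-3.141, -0.0, 1.418]
contact_force: [0.2, -0.8, -2.0]
opening: 0.692
grasp_force: 33.3
```

Call:
step_arm(
  moves=[
    {"tx": 0,"ty": 0,"tz": 0.1,"ax": 0,"ay": 0,"az": 0},
    {"tx": 0,"ty": 0,"tz": 0.1,"ax": 0,"ay": 0,"az": 0},
    {"tx": 0,"ty": 0,"tz": 0,"ax": 0,"ay": 0,"az": 0},
  ],
)

```text
clock: 50.8
eef_pos: [611.8, -110.3, 89.9]
tcp_rot: [-3.141, -0.0, 1.418]
contact_force: [-0.1, -0.4, -0.1]
opening: 0.689
grasp_force: 33.3
```

Call:
step_arm(
  moves=[
    {"tx": 0,"ty": 0,"tz": 0.08,"ax": 0,"ay": 0,"az": 0},
    {"tx": 0,"ty": 0,"tz": 0.06,"ax": 0,"ay": 0,"az": 0},
    {"tx": 0,"ty": 0,"tz": 0,"ax": 0,"ay": 0,"az": 0},
  ],
)

```text
clock: 51.18
eef_pos: [612.0, -110.3, 86.6]
tcp_rot: [-3.141, -0.0, 1.418]
contact_force: [-0.1, 0.5, -2.8]
opening: 0.685
grasp_force: 33.3
```

Black is good too.

Call:
step_arm(
  moves=[
    {"tx": 0,"ty": 0,"tz": 0.2,"ax": 0,"ay": 0,"az": 0},
    {"tx": 0,"ty": 0,"tz": 0.2,"ax": 0,"ay": 0,"az": 0},
    {"tx": 0,"ty": 0,"tz": 0.2,"ax": 0,"ay": 0,"az": 0},
    {"tx": 0,"ty": 0,"tz": 0,"ax": 0,"ay": 0,"az": 0},
  ],
)

```text
clock: 51.68
eef_pos: [611.6, -110.3, 71.1]
tcp_rot: [-3.141, -0.0, 1.418]
contact_force: [0.1, 0.5, -1.7]
opening: 0.691
grasp_force: 33.3
```

Call:
step_arm(
  moves=[
    {"tx": 0,"ty": 0,"tz": 0.12,"ax": 0,"ay": 0,"az": 0},
    {"tx": 0,"ty": 0,"tz": 0.05,"ax": 0,"ay": 0,"az": 0},
    {"tx": 0,"ty": 0,"tz": 0,"ax": 0,"ay": 0,"az": 0},
    {"tx": 0,"ty": 0,"tz": 0,"ax": 0,"ay": 0,"az": 0},
  ],
)

```text
clock: 52.18
eef_pos: [612.1, -110.4, 67.6]
tcp_rot: [3.141, 0.0, 1.418]
contact_force: [1.3, -0.6, -0.1]
opening: 0.69
grasp_force: 33.3
```

```bash
python3 - <<'E'
from h import *
im,d,P=sleeves("scene",dict(whi=(469,330),blu=(553,318)))
im,d,P=sleeves("top",dict(yel=(570,-330),whi=(469,330),blu=(553,318)))
m=(P[...,1]>400)&(P[...,1]<500)&(P[...,0]>480)&(P[...,0]<640)&(P[...,2]>45)
print("stuff",m.sum(),P[m].min(0) if m.any() else "")
print(r.sense()["contact_force"],r.sense()["eef_pos"])
E
```

```text
scene whi 102 469.5 326.7 31.1 mean [475.5 333.5]
scene blu 164 553.7 316.2 32.1 mean [554.3 315.9]
top yel 308 570.1 -331.2 30.2 mean [ 570.  -330.2]
top whi 269 471.0 326.8 30.3 mean [469.6 327. ]
top blu 264 553.1 317.6 30.0 mean [552.1 317.2]
stuff 0 
[-0.42904173  0.37329098 -1.50759134] [ 612.14880485 -110.37607033   67.65506928]
```

Call:
step_arm(
  moves=[
    {"tx": 0,"ty": 0,"tz": 0.06,"ax": 0,"ay": 0,"az": 0},
    {"tx": 0,"ty": 0,"tz": 0,"ax": 0,"ay": 0,"az": 0},
    {"tx": 0,"ty": 0,"tz": 0,"ax": 0,"ay": 0,"az": 0},
  ],
)

```text
clock: 52.65
eef_pos: [612.3, -110.4, 66.9]
tcp_rot: [3.141, -0.0, 1.418]
contact_force: [-1.1, 0.2, 7.3]
opening: 0.687
grasp_force: 33.9
```

Call:
step_arm(
  moves=[
    {"tx": 0,"ty": 0,"tz": -0.7,"ax": 0,"ay": 0,"az": 0},
    {"tx": 0,"ty": 0,"tz": -1,"ax": 0,"ay": 0,"az": 0},
    {"tx": 0,"ty": 0,"tz": -1,"ax": 0,"ay": 0,"az": 0},
    {"tx": 0,"ty": 0,"tz": -1,"ax": 0,"ay": 0,"az": 0},
    {"tx": 0,"ty": 0,"tz": -1,"ax": 0,"ay": 0,"az": 0},
  ],
)

```text
clock: 53.28
eef_pos: [612.1, -110.4, 185.4]
tcp_rot: [3.141, 0.0, 1.418]
contact_force: [0.6, 0.2, -2.2]
opening: 0.687
grasp_force: 33.2
```

Call:
step_arm(
  moves=[
    {"tx": 0.97,"ty": -0.33,"tz": 0,"ax": 0,"ay": 0,"az": 0},
    {"tx": 0.97,"ty": -0.33,"tz": 0,"ax": 0,"ay": 0,"az": 0},
    {"tx": 0.97,"ty": -0.33,"tz": 0,"ax": 0,"ay": 0,"az": 0},
    {"tx": 0.97,"ty": -0.33,"tz": 0,"ax": 0,"ay": 0,"az": 0},
    {"tx": 0.97,"ty": -0.33,"tz": 0,"ax": 0,"ay": 0,"az": 0},
  ],
)

```text
clock: 53.9
eef_pos: [589.6, 16.5, 184.6]
tcp_rot: [3.141, -0.0, 1.418]
contact_force: [0.8, 0.1, -0.9]
opening: 0.687
grasp_force: 33.3
```

Call:
step_arm(
  moves=[
    {"tx": 0.97,"ty": -0.33,"tz": 0,"ax": 0,"ay": 0,"az": 0},
    {"tx": 0.97,"ty": -0.33,"tz": 0,"ax": 0,"ay": 0,"az": 0},
    {"tx": 0.97,"ty": -0.33,"tz": 0,"ax": 0,"ay": 0,"az": 0},
    {"tx": 0.97,"ty": -0.33,"tz": 0,"ax": 0,"ay": 0,"az": 0},
    {"tx": 0.97,"ty": -0.33,"tz": 0,"ax": 0,"ay": 0,"az": 0},
  ],
)

```text
clock: 54.52
eef_pos: [567.3, 142.7, 184.6]
tcp_rot: [3.141, -0.0, 1.418]
contact_force: [0.8, 0.1, -2.2]
opening: 0.69
grasp_force: 33.3
```

Call:
step_arm(
  moves=[
    {"tx": 0.97,"ty": -0.33,"tz": 0,"ax": 0,"ay": 0,"az": 0},
    {"tx": 0.97,"ty": -0.33,"tz": 0,"ax": 0,"ay": 0,"az": 0},
    {"tx": 0.97,"ty": -0.33,"tz": 0,"ax": 0,"ay": 0,"az": 0},
    {"tx": 0.97,"ty": -0.33,"tz": 0,"ax": 0,"ay": 0,"az": 0},
    {"tx": 0.97,"ty": -0.33,"tz": 0,"ax": 0,"ay": 0,"az": 0},
  ],
)

```text
clock: 55.15
eef_pos: [544.9, 268.8, 184.6]
tcp_rot: [3.141, -0.0, 1.418]
contact_force: [0.1, 0.2, -1.7]
opening: 0.69
grasp_force: 33.3
```

```bash
python3 - <<'E'
from h import *
T=np.array(eyes.camera_info("wrist")["cam_to_world"]);s=r.sense();print(T[:3,3]-s["eef_pos"],s["eef_pos"])
im,d,P=cloud("top")
m=(P[...,1]>420)&(P[...,1]<640)&(P[...,0]>430)&(P[...,0]<620)
for z in(45,90,120,150,170): 
    q=P[m&(P[...,2]>z)]; print(z,len(q),q[:,1].min() if len(q) else 0)
E
```

```text
[ 10.97853315  70.73463357 118.0392979 ] [544.9376008  268.8268332  184.57544626]
45 1284 548.6449178218197
90 1284 548.6449178218197
120 1284 548.6449178218197
150 1284 548.6449178218197
170 1282 548.6449178218197
```

Call:
step_arm(
  moves=[
    {"tx": 0.96,"ty": -0.33,"tz": 0,"ax": 0,"ay": 0,"az": 0},
    {"tx": 0.96,"ty": -0.33,"tz": 0,"ax": 0,"ay": 0,"az": 0},
    {"tx": 0.96,"ty": -0.33,"tz": 0,"ax": 0,"ay": 0,"az": 0},
    {"tx": 0.96,"ty": -0.33,"tz": 0,"ax": 0,"ay": 0,"az": 0},
    {"tx": 0.9,"ty": -0.33,"tz": 0,"ax": 0,"ay": 0,"az": 0},
  ],
)

```text
clock: 55.82
eef_pos: [522.1, 392.6, 184.0]
tcp_rot: [3.141, -0.0, 1.418]
contact_force: [0.3, -0.0, -2.0]
opening: 0.686
grasp_force: 33.2
```

Call:
step_arm(
  moves=[
    {"tx": 0,"ty": 0,"tz": 0,"ax": 0,"ay": 0,"az": 0},
    {"tx": 0,"ty": 0,"tz": 0.95,"ax": 0,"ay": 0,"az": 0},
    {"tx": 0,"ty": 0,"tz": 0.95,"ax": 0,"ay": 0,"az": 0},
    {"tx": 0,"ty": 0,"tz": 0.95,"ax": 0,"ay": 0,"az": 0},
    {"tx": 0,"ty": 0,"tz": 0.95,"ax": 0,"ay": 0,"az": 0},
  ],
)

```text
clock: 56.45
eef_pos: [522.4, 390.8, 87.9]
tcp_rot: [3.142, 0.0, 1.418]
contact_force: [0.4, -1.1, -2.0]
opening: 0.687
grasp_force: 33.3
```

Call:
step_arm(
  moves=[
    {"tx": 0,"ty": 0,"tz": 0.8,"ax": 0,"ay": 0,"az": 0},
    {"tx": 0,"ty": 0,"tz": 0.6,"ax": 0,"ay": 0,"az": 0},
    {"tx": 0,"ty": 0,"tz": 0.3,"ax": 0,"ay": 0,"az": 0},
    {"tx": 0,"ty": 0,"tz": 0.1,"ax": 0,"ay": 0,"az": 0},
    {"tx": 0,"ty": 0,"tz": 0,"ax": 0,"ay": 0,"az": 0},
  ],
)

```text
clock: 57.08
eef_pos: [522.5, 391.6, 43.9]
tcp_rot: [3.141, -0.0, 1.418]
contact_force: [-0.6, 0.2, -1.2]
opening: 0.686
grasp_force: 33.2
```

Call:
step_arm(
  moves=[
    {"tx": 0,"ty": 0,"tz": 0.04,"ax": 0,"ay": 0,"az": 0},
    {"tx": 0,"ty": 0,"tz": 0,"ax": 0,"ay": 0,"az": 0},
  ],
)

```text
clock: 57.32
eef_pos: [522.4, 391.5, 42.9]
tcp_rot: [3.141, -0.0, 1.418]
contact_force: [0.4, -0.5, -2.5]
opening: 0.685
grasp_force: 33.2
```

Call:
step_arm(
  moves=[
    {"tx": 0,"ty": 0,"tz": 0,"ax": 0,"ay": 0,"az": 0},
    {"tx": 0,"ty": 0,"tz": 0,"ax": 0,"ay": 0,"az": 0},
    {"tx": 0,"ty": 0,"tz": 0,"ax": 0,"ay": 0,"az": 0},
  ],
  gripper=0.82,
)

```text
clock: 57.7
eef_pos: [522.3, 391.4, 42.7]
tcp_rot: [3.141, -0.0, 1.418]
contact_force: [0.1, 0.2, 0.1]
opening: 0.82
grasp_force: 0.0
```

Call:
step_arm(
  moves=[
    {"tx": 0,"ty": 0,"tz": -0.5,"ax": 0,"ay": 0,"az": 0},
    {"tx": 0,"ty": 0,"tz": -1,"ax": 0,"ay": 0,"az": 0},
    {"tx": 0,"ty": 0,"tz": -1,"ax": 0,"ay": 0,"az": 0},
    {"tx": 0,"ty": 0,"tz": -1,"ax": 0,"ay": 0,"az": 0},
    {"tx": 0,"ty": 0,"tz": -1,"ax": 0,"ay": 0,"az": 0},
  ],
)

```text
clock: 58.32
eef_pos: [522.3, 391.4, 156.9]
tcp_rot: [3.141, -0.001, 1.418]
contact_force: [-0.1, 0.7, -0.2]
opening: 0.819
grasp_force: 0.0
```

Call:
step_arm(
  moves=[
    {"tx": -0.99,"ty": 0.84,"tz": -0.2,"ax": 0,"ay": 0,"az": 0},
    {"tx": -0.99,"ty": 0.84,"tz": -0.2,"ax": 0,"ay": 0,"az": 0},
    {"tx": -0.99,"ty": 0.84,"tz": -0.2,"ax": 0,"ay": 0,"az": 0},
    {"tx": -0.99,"ty": 0.84,"tz": -0.2,"ax": 0,"ay": 0,"az": 0},
    {"tx": -0.99,"ty": 0.84,"tz": -0.2,"ax": 0,"ay": 0,"az": 0},
  ],
  gripper=0,
)

```text
clock: 58.95
eef_pos: [607.8, 252.2, 181.2]
tcp_rot: [3.141, -0.0, 1.418]
contact_force: [0.1, -0.2, -0.6]
opening: -0.002
grasp_force: 0.0
```

Call:
step_arm(
  moves=[
    {"tx": -0.99,"ty": 0.84,"tz": 0,"ax": 0,"ay": 0,"az": 0},
    {"tx": -0.99,"ty": 0.84,"tz": 0,"ax": 0,"ay": 0,"az": 0},
    {"tx": -0.99,"ty": 0.84,"tz": 0,"ax": 0,"ay": 0,"az": 0},
    {"tx": -0.99,"ty": 0.84,"tz": 0,"ax": 0,"ay": 0,"az": 0},
    {"tx": -0.99,"ty": 0.84,"tz": 0,"ax": 0,"ay": 0,"az": 0},
  ],
)

```text
clock: 59.58
eef_pos: [692.8, 113.9, 181.1]
tcp_rot: [3.141, -0.0, 1.418]
contact_force: [-0.1, -0.0, -0.4]
opening: 0.001
grasp_force: 0.0
```

```bash
python3 - <<'E'
from h import *
print(r.sense()["eef_pos"])
for n in("scene","top"): im,d,P=sleeves(n,dict(yel=(570,-330),whi=(469,330),blu=(553,318),bla=(522,390)))
cv2.imwrite("pics/t5.png",cv2.resize(im[...,::-1],(800,600),interpolation=cv2.INTER_CUBIC))
for (u,v,nm) in ((332,140,"jar"),(243,190,"block")): print(nm,P[int(v/1.5625),int(u/1.5625)].round())
E
```

```text
[692.80985151 113.90096123 181.13196736]
scene yel 365 570.5 -330.0 30.9 mean [ 572.  -332.1]
scene whi 154 469.5 326.8 31.2 mean [470.1 324.4]
scene blu 153 550.0 323.7 40.3 mean [553.1 316.3]
scene bla 151 527.4 383.3 37.9 mean [523.8 385.7]
top yel 319 569.3 -331.1 30.4 mean [ 569.8 -329.3]
top whi few 0
top blu 23 556.1 348.3 23.5 mean [564.  339.4]
top bla 256 522.8 389.2 30.1 mean [522.6 391.3]
jar [572.  58. 613.]
block [529. 121. 628.]
```

View pics/t5.png

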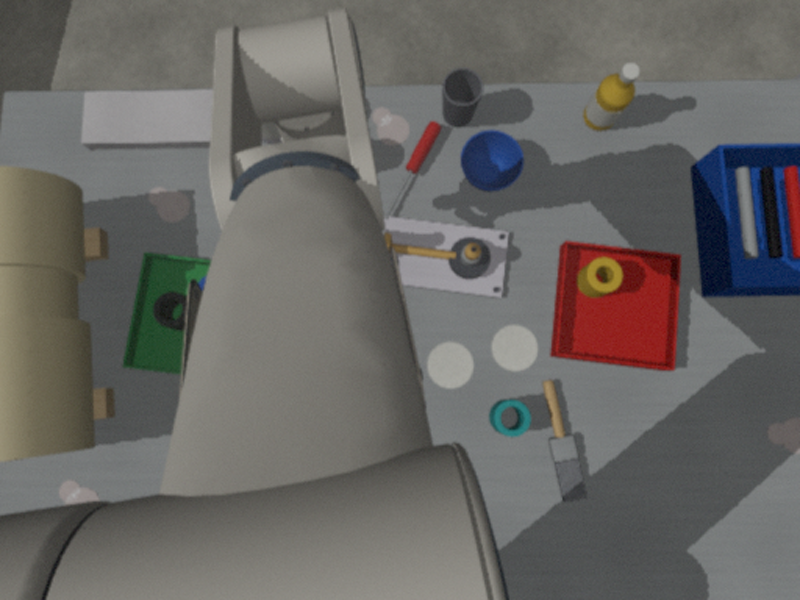

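Top view: yellow is in the red tray and black in the green, with everything undisturbed. Before lowering I'll check the clearance to the jar.

```bash
python3 - <<'E'
from h import *
P=np.load("top0.npz")["P"];z=P[...,2]
for nm,c in(("near push start",(692,114)),):
    m=(z>60)&(np.hypot(P[...,0]-c[0],P[...,1]-c[1])<140)&(P[...,0]>670)
    q=P[m];print(len(q),q.min(0).round(),q.max(0).round())
E
```

```text
543 [766.  89.  60.] [830. 157.  96.]
```

Call:
step_arm(
  moves=[
    {"tx": 0,"ty": 0,"tz": 0.9,"ax": 0,"ay": 0,"az": 0},
    {"tx": 0,"ty": 0,"tz": 0.9,"ax": 0,"ay": 0,"az": 0},
    {"tx": 0,"ty": 0,"tz": 0.9,"ax": 0,"ay": 0,"az": 0},
    {"tx": 0,"ty": 0,"tz": 0,"ax": 0,"ay": 0,"az": 0},
  ],
)

```text
clock: 60.18
eef_pos: [690.7, 115.0, 110.7]
tcp_rot: [-3.138, 0.001, 1.419]
contact_force: [0.5, -0.2, 0.1]
opening: 0.003
grasp_force: 0.0
```

Call:
step_arm(
  moves=[
    {"tx": 0,"ty": -0.73,"tz": 0,"ax": 0,"ay": 0,"az": 0},
    {"tx": 0,"ty": -0.73,"tz": 0,"ax": 0,"ay": 0,"az": 0},
    {"tx": -0.04,"ty": -0.73,"tz": 0,"ax": 0,"ay": 0,"az": 0},
    {"tx": -0.18,"ty": -0.56,"tz": 0,"ax": 0,"ay": 0,"az": 0},
    {"tx": -0.18,"ty": -0.56,"tz": 0,"ax": 0,"ay": 0,"az": 0},
  ],
)

```text
clock: 60.8
eef_pos: [609.0, 117.5, 113.4]
tcp_rot: [3.14, -0.001, 1.418]
contact_force: [2.0, -0.2, -0.3]
opening: 0.003
grasp_force: 0.9
```

Call:
step_arm(
  moves=[
    {"tx": -0.38,"ty": -0.44,"tz": 0,"ax": 0,"ay": 0,"az": 0},
    {"tx": -0.38,"ty": -0.44,"tz": 0,"ax": 0,"ay": 0,"az": 0},
    {"tx": -0.54,"ty": -0.26,"tz": 0,"ax": 0,"ay": 0,"az": 0},
    {"tx": -0.54,"ty": -0.26,"tz": 0,"ax": 0,"ay": 0,"az": 0},
    {"tx": 0,"ty": 0,"tz": 0,"ax": 0,"ay": 0,"az": 0},
  ],
)

```text
clock: 61.42
eef_pos: [566.1, 76.1, 112.3]
tcp_rot: [-3.14, 0.001, 1.417]
contact_force: [-0.4, 0.0, 0.3]
opening: 0.004
grasp_force: 0.0
```

Now press gently until the shut stop pushes back.

Call:
step_arm(
  moves=[
    {"tx": -0.1,"ty": 0,"tz": 0,"ax": 0,"ay": 0,"az": 0},
    {"tx": -0.06,"ty": 0,"tz": 0,"ax": 0,"ay": 0,"az": 0},
    {"tx": 0,"ty": 0,"tz": 0,"ax": 0,"ay": 0,"az": 0},
  ],
)

```text
clock: 61.8
eef_pos: [566.8, 74.5, 112.4]
tcp_rot: [-3.141, -0.001, 1.418]
contact_force: [-0.2, 7.0, 0.6]
opening: 0.001
grasp_force: 3.2
```

Call:
step_arm(
  moves=[
    {"tx": -0.06,"ty": 0,"tz": 0,"ax": 0,"ay": 0,"az": 0},
    {"tx": 0,"ty": 0,"tz": 0,"ax": 0,"ay": 0,"az": 0},
    {"tx": 0,"ty": 0,"tz": 0,"ax": 0,"ay": 0,"az": 0},
  ],
)

```text
clock: 62.18
eef_pos: [566.7, 74.3, 112.5]
tcp_rot: [-3.141, -0.003, 1.418]
contact_force: [-0.1, 13.6, -0.1]
opening: 0.002
grasp_force: 6.8
```

At the stop with 13 N. Backing off, raising, then a check of the result.

Call:
step_arm(
  moves=[
    {"tx": 0.5,"ty": 0,"tz": 0,"ax": 0,"ay": 0,"az": 0},
    {"tx": 0.8,"ty": 0,"tz": -0.3,"ax": 0,"ay": 0,"az": 0},
    {"tx": 0,"ty": -0.5,"tz": -1,"ax": 0,"ay": 0,"az": 0},
    {"tx": 0,"ty": -0.5,"tz": -1,"ax": 0,"ay": 0,"az": 0},
    {"tx": 0,"ty": -0.5,"tz": -1,"ax": 0,"ay": 0,"az": 0},
  ],
)

```text
clock: 62.8
eef_pos: [534.2, 110.7, 196.3]
tcp_rot: [3.141, 0.0, 1.419]
contact_force: [0.1, -0.8, -0.0]
opening: -0.0
grasp_force: 0.0
```

Call:
step_arm(
  moves=[
    {"tx": 0,"ty": -0.9,"tz": -1,"ax": 0,"ay": 0,"az": 0},
    {"tx": 0,"ty": -0.9,"tz": -1,"ax": 0,"ay": 0,"az": 0},
    {"tx": 0,"ty": -0.9,"tz": 0,"ax": 0,"ay": 0,"az": 0},
    {"tx": 0,"ty": 0,"tz": 0,"ax": 0,"ay": 0,"az": 0},
    {"tx": 0,"ty": 0,"tz": 0,"ax": 0,"ay": 0,"az": 0},
  ],
)

```text
clock: 63.42
eef_pos: [468.4, 120.5, 245.4]
tcp_rot: [3.141, -0.0, 1.419]
contact_force: [1.0, -0.2, -0.1]
opening: -0.001
grasp_force: 0.0
```

```bash
python3 - <<'E'
from h import *
for n in("top","scene"): im,d,P=sleeves(n,dict(yel=(570,-330),whi=(469,330),blu=(553,318),bla=(522,390)))
h=cv2.cvtColor(im,cv2.COLOR_RGB2HSV)
m=(h[...,0]>=6)&(h[...,0]<=14)&(h[...,1]>140)&(P[...,2]>95)&(P[...,2]<125)&(abs(P[...,1]-70)<130)&(abs(P[...,0]-620)<130)
print(cv2.fitLine(P[m][:,:2].astype(np.float32),cv2.DIST_HUBER,0,.01,.01).ravel(),m.sum())
cv2.imwrite("pics/s6.png",cv2.resize(im[...,::-1],(800,600),interpolation=cv2.INTER_CUBIC))
E
```

```text
top yel 327 569.8 -331.4 30.8 mean [ 569.2 -329.9]
top whi few 0
top blu few 0
top bla 103 523.0 399.3 26.3 mean [522.4 408.1]
scene yel 356 571.2 -331.0 30.0 mean [ 571.8 -332.4]
scene whi 145 470.3 327.7 31.0 mean [470.6 325.5]
scene blu 160 552.5 325.5 40.0 mean [554.  315.5]
scene bla 145 528.4 382.6 37.6 mean [523.9 385.8]
[ 9.8934674e-01 -1.4557822e-01  5.8207489e+02  5.0237335e+01] 147
```

View pics/s6.png

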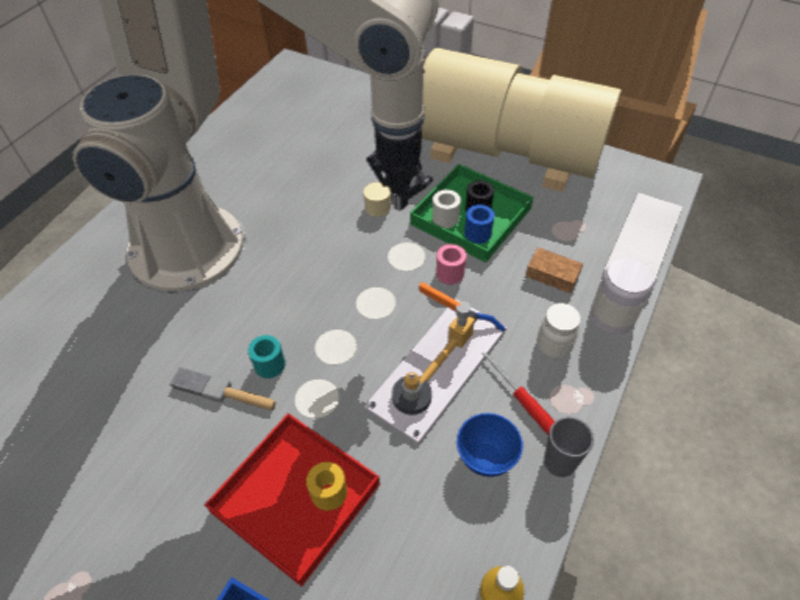

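Scene: white (446,207), blue (480,222) and black (480,197) stand in the green tray, and yellow (327,484) stands in the red one. The lever is back across the pipe at its shut stop and the gripper is clear, so I'm handing in.

```bash
python3 -c "
from rig import workorder
print(workorder.sign_off())"
```

```text
the job is handed in; nothing more can be done
None
```

The job is handed in, with no verdict returned: blue, white and black reached the collar and stand in the green tray, yellow stopped at the shoulder and stands in the red tray, and the air valve was opened first and is shut again.

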